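Gauge the groove of a turned platter and set the depth stop

ROBOT

A 7-joint arm with a two-finger parallel gripper is mounted at the origin on the work surface. World frame = base frame: x ahead of the robot, y to its left, z up, the work surface at z = 0. Lengths are in m, angles in rad, forces in N, time in s.
With the tool pointing down it reaches from about 0.35 to 0.775 m from the base axis. Payload 3.1 kg.
Tool frame: the origin (TCP) lies at the very end of the fingers, on their centre line; the grasp point (between the pads) lies 19 mm behind it; z points along the fingers, y is the direction in which the jaws open and shut (so a half turn about z gives the same grasp; the last joint's range is limited). The gripper opens to 85 mm and grips with 20 to 120 N. Pads are 22 mm wide; open, the fingers measure 114 mm over their backs; the gripper's body (76 mm by 85 mm) begins 54 mm behind the grasp point. The pads swing forward as they close: fully open they stand 13 mm farther back than shut.
Start: joints at [-1.212, 0.311, 0.014, 1.512, -0.004, 1.319, -0.027], TCP at [0.215, 0.506, 0.231] pointing down, gripper open.
Joint ranges: [-2.7, 2.7], [-0.3, 1.91], [-1.27, 1.3], [0.12, 2.57], [-1.44, 4.58], [0.2, 2.03], [-3.05, 3.05]. Speed limits (rad/s): [2.79, 2.79, 3.14, 3.14, 3.14, 3.14, 3.14].

INTERFACE

Orientations are given as a unit quaternion [x, y, z, w].
In Python, from rig import manip, optics, job gives the robot as it stands. The module is installed in compiled form; this text tells all that it offers.
- The arm moves only by the tool move_arm, never from a script. Its argument "increments" is a list that holds one entry, the list of rows, each a list of 5 numbers: the shift along the tool's x, y, z in units of 50 cm (1.0 is 50 cm), then the turn about the tool's z in units of 0.5 rad (1.0 is 0.5 rad), then the gripper's target within -1 to 1 (fully open at 1, half-way at 0, shut at -1). A call has 1 to 20 rows; each row is the pose to reach, as a shift and turn from the pose commanded when the call began, along the tool's axes at that moment; what a row does not reach only later rows make up. A row lasts 1/12 s, in which the tool goes at most 41.7 mm and 7.16 degrees, less where a joint would pass 70% of its speed; a pose out of reach is approached as far as the arm can. A call with a number of a shift or a turn outside -1 to 1 is refused whole. A call with a gripper value outside its range is refused whole. The fingers move at their own pace and stop on an object; "force" is the grip in N (left out, the last holds). Time passes only in rows, so rows that repeat a pose let the fingers close. It gives the time, the measured TCP pose, the force and the opening at its end, in the units of the state.
- manip.state(): the state, without advancing time (a new reading comes with each control period).
- optics.get_image(name): name is "side" or "top" or "wrist"; returns the picture (400x640x3 uint8, blue, green, red); there is no depth.
- optics.calibration(name): a dict with "camera_matrix" (3x3 intrinsics, pixels), "dist_coeffs" ([k1, k2, p1, p2, k3] as OpenCV has them; the pictures are not rectified), "origin" and "orientation" of the camera in the world. Camera axes: x right, y up, looking along -z (the intrinsics and any distortion apply to the point x, -y, -z); pixel columns grow to the right and rows downward; lengths in m; the calibration is good to about 2 mm. A picture is of the moment at which its call begins: read the wrist's pose just before it. calibration takes no time and is no camera call; for the wrist camera it gives the pose at the moment of the call.
- job.sign_off(): hands the job in, once; it reports no verdict.
The state is a dict: "time_s": time; "joint_positions": joint angles; "joint_velocities": joint speeds; "joint_efforts": joint torques, N m; "ee_pos": TCP position; "orientation": TCP orientation; "ft_force": force on the tool from outside, world axes, zero at the start; "torque": the same for the moment, N m; "finger_gap": finger opening in m.
Only numpy, scipy, OpenCV 4.12 (cv2) and the standard library are available. Lean on these libraries where they do the work, as an engineer would, in place of code of your own. Each camera call takes 0.05 s, during which the arm holds its last target.

TASK

Take the sprung depth gauge from its wooden holder, find the groove of the platter that stands in the green iron ring, and press the gauge's probe into the groove, gently, until its base sits flat on the wood; keep it there for a moment and read the depth. Then stand the gauge back in its holder as it was and set the sliding block of the depth stop to the depth you read, without disturbing the other things on the bench.

Things in the scene. Friction and masses are not known exactly. Their poses are not given: they have to be found in the camera images.
- gauge_mid (a point): centre of the grip of the depth gauge: an upright aluminium block 32 x 20 mm (own x by y), 10 to 62 mm above the gauge's underside; this point lies on its axis, 40 mm above the underside. Grasp across the 20 mm (own y). Own x runs along the base bar, z up. Mass about 0.25 kg
- gauge_base (a point): centre of the underside of the gauge's steel base bar, 70 x 24 x 10 mm (x, y, z). The probe, a 5 mm round steel pin, comes out here on the axis and stands 22 mm out below the underside at rest; its rod also sticks out 6 mm above the top of the block and rises as the probe is pushed in. x along the bar, z up
- probe (a joint): how far the gauge's probe is pushed in, m: 0 at rest (22 mm out), at most 0.021. With the base flat on the wood and the probe on the groove's floor, depth = 0.022 - this value. The spring takes 1.8 N to start and 0.3 N more per mm
- holder_hole0 (a point): mouth of the hole in the top of the gauge's fixed holder, a dark wooden block 90 x 60 x 35 mm (x, y, z), hole 17 mm wide and 35 mm deep in the middle of its top, 35 mm above the bench. The gauge stands on it with its base flat on the block and its probe down the hole
- platter_p_face (a point): face centre of one of three like turned wooden platter blanks, discs 130 mm across, flat, the level face 60 mm above the bench; z up. Each has one concentric ring groove, 11 mm wide; its mid-line radius (31 to 50 mm) and depth (5 to 20 mm) differ between blanks and are not known beforehand. Which blank stands in the iron ring changes
- platter_q_face (a point): face centre of one of three like turned wooden platter blanks, discs 130 mm across, flat, the level face 60 mm above the bench; z up. Each has one concentric ring groove, 11 mm wide; its mid-line radius (31 to 50 mm) and depth (5 to 20 mm) differ between blanks and are not known beforehand. Which blank stands in the iron ring changes
- platter_r_face (a point): face centre of one of three like turned wooden platter blanks, discs 130 mm across, flat, the level face 60 mm above the bench; z up. Each has one concentric ring groove, 11 mm wide; its mid-line radius (31 to 50 mm) and depth (5 to 20 mm) differ between blanks and are not known beforehand. Which blank stands in the iron ring changes
- cradle_mid (a point): centre, at bench height, of the fixed green cast-iron ring (168 mm outside, 140 mm inside, 22 mm high, four low bolted lugs reaching 105 mm from the centre) in which the platter to be measured stands, centred within 3 mm
- stop (a joint): setting of the depth stop, m, true to size: 0 to 0.040 along the rail, so for a 10 mm groove set 0.010. It stays where it is left; it slides with about 1.5 N
- stop_mid (a point): centre of the depth stop's sliding block, dark steel, 22 x 20 x 40 mm (x, y, z), its middle 34.5 mm above the bench; it slides along its own +y as the setting grows, on a fixed steel rail 40 x 100 x 14 mm with a ruled line each 5 mm from 0 and an end piece at its zero end that rises to 28 mm, 14 mm behind the block's rear face when set to 0
- stop_zero (a point): where the centre of the sliding block lies when set to 0 (fixed to the rail, 34.5 mm above the bench); +y points to growing settings
- gauge: the depth gauge as a whole, origin at the centre of its underside
- platter_p: the fixed steel faceplate, at bench height, that carries the blank of platter_p_face on a rubber cushion. The wood cannot move sideways; it gives way straight down by 0.2 mm per newton beyond 5 N, 5 mm at most, and comes back. A load over 22 N marks it: press with about 4 to 6 N more than the probe's spring takes
- platter_q: the fixed steel faceplate, at bench height, that carries the blank of platter_q_face on a rubber cushion. The wood cannot move sideways; it gives way straight down by 0.2 mm per newton beyond 5 N, 5 mm at most, and comes back. A load over 22 N marks it: press with about 4 to 6 N more than the probe's spring takes
- platter_r: the fixed steel faceplate, at bench height, that carries the blank of platter_r_face on a rubber cushion. The wood cannot move sideways; it gives way straight down by 0.2 mm per newton beyond 5 N, 5 mm at most, and comes back. A load over 22 N marks it: press with about 4 to 6 N more than the probe's spring takes
- gouge: turning gouge 340 mm long, lying, a bystander
- cork_block: cork sanding block 90 x 50 x 30 mm, a bystander
- wax_tin: tin 68 mm across, 45 mm high, a bystander
- glue: white jar 56 mm across, 150 mm high, a bystander
- finial: turned finial 75 mm high, a bystander
- offcut: offcut of wood 100 x 60 x 35 mm, a bystander
- mallet_head: turned mallet standing on its head, 80 mm across, 195 mm high, a bystander
Things that resemble listed ones, but are neither listed nor needed, are in the scene too. Leave any red or turquoise look-alike of the platter_r alone.

How it is judged:
By the outcome, as a careful person would: the job done as asked, in the order asked, and still so for the second after the job is handed in, with the robot touching nothing.
It also fails if it takes over 72 s, if anything falls off the work surface, if the arm or the gripper's body presses on something with over 40 N, if the wrist force passes 120 N, or if a joint passes its speed limit or range.

## Working session

There is one attempt and no reset: what is moved stays moved. The work goes in short steps, Python scripts to look and compute and a tool call to move; the robot and the scene stay as the last step left them, time stands still between calls to the robot, and variables do not carry over. Pictures are saved under pics/ and viewed, and the job is handed in when it is done.

Besides the shell and the picture viewer there is one more tool, called after "Emit:" by a JSON object that holds its "op" and its "data", one argument or row to a line. move_arm: Moves the arm, as the interface text tells. Its arguments: {"type":"object","properties":{"increments":{"type":"array","items":{"type":"array","items":{"type":"array","items":{"type":"number","minimum":-1,"maximum":1}}}},"force":{"type":"number"}},"required":["increments"]}

```bash
mkdir -p pics; ls
python3 - <<'E'
from rig import manip, optics, job
import cv2, numpy as np
s=manip.state()
for k in s: print(k, np.round(s[k],4))
for n in ["side","top","wrist"]:
    c=optics.calibration(n); print(n,c)
    cv2.imwrite(f"pics/{n}0.png",optics.get_image(n))
E
```

```text
pics
time_s 0.0
joint_positions [-1.2117  0.3118  0.014   1.5131 -0.0044  1.3192 -0.0272]
joint_velocities [-0.0011  0.0012 -0.0008 -0.0017  0.0018 -0.0023  0.0012]
joint_efforts [-7.00000e-04 -3.79912e+01  1.45800e-01 -2.30590e+01  1.22000e-02
  1.38000e-02  0.00000e+00]
ee_pos [0.2143 0.5058 0.2302]
orientation [ 1.99e-01  9.80e-01 -1.20e-03 -2.00e-04]
ft_force [-0.0675 -0.0895 -0.211 ]
torque [-0.0145  0.0013 -0.0116]
finger_gap 0.0854
side {'camera_matrix': array([[481.67665953,   0.        , 314.90727421],
       [  0.        , 481.67665953, 201.78346604],
       [  0.        ,   0.        ,   1.        ]]), 'dist_coeffs': array([0.02719822, 0.        , 0.        , 0.        , 0.        ]), 'origin': array([0.45009981, 1.01365887, 0.99045986]), 'orientation': array([-0.01543182,  0.40544991,  0.91393043, -0.01016842])}
top {'camera_matrix': array([[399.14218805,   0.        , 319.1514749 ],
       [  0.        , 399.14218805, 205.39141151],
       [  0.        ,   0.        ,   1.        ]]), 'dist_coeffs': array([-0.00200578,  0.        ,  0.        ,  0.        ,  0.        ]), 'origin': array([ 0.32917521, -0.00134252,  1.28777716]), 'orientation': array([-0.04459522,  0.04409583,  0.71076712, -0.7006261 ])}
wrist {'camera_matrix': array([[299.96602906,   0.        , 323.14621153],
       [  0.        , 299.96602906, 200.62635926],
       [  0.        ,   0.        ,   1.        ]]), 'dist_coeffs': array([-0.04391759,  0.        ,  0.        ,  0.        ,  0.        ]), 'origin': array([0.15249645, 0.53237171, 0.37226144]), 'orientation': array([-0.11322783, -0.07465242,  0.54765489,  0.82563951])}
```

View pics/side0.png

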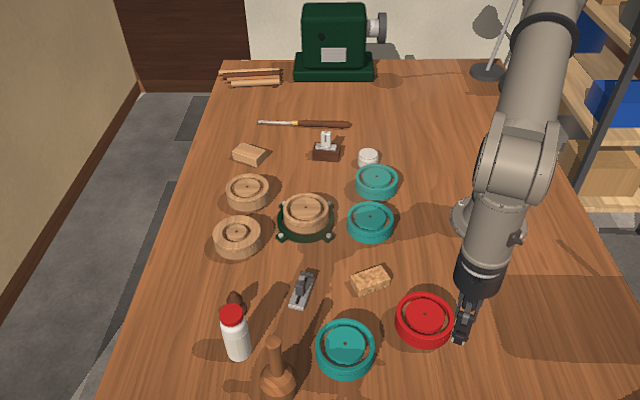

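View pics/top0.png

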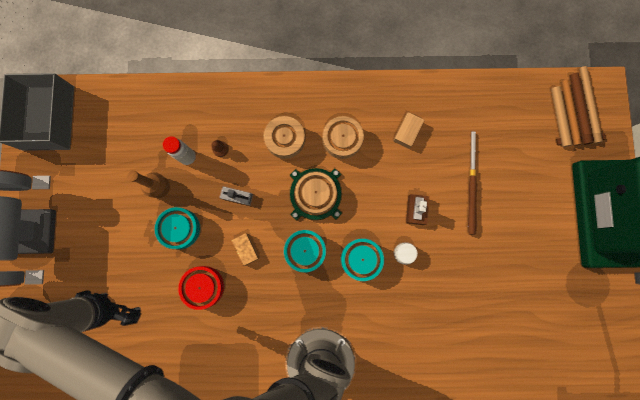

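View pics/wrist0.png

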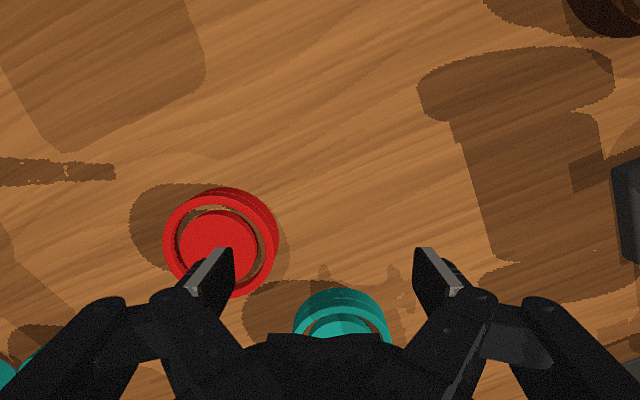

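The side view shows the gauge in its holder at about (326,145), the ringed platter at (306,213) and the depth stop at (302,288). In the top view they are at (420,208), (316,192) and (237,194). The teal and red discs are decoys. The plain platters at top (285,135) and (343,135) are not in the ring. Next I'll write helpers and take zoomed crops.

```bash
cat > h.py <<'E'
from rig import manip, optics, job
import cv2, numpy as np
from scipy.spatial.transform import Rotation as R
def ray(c,px):
    p=cv2.undistortPoints(np.array([[px]],float),c["camera_matrix"],c["dist_coeffs"])[0,0]
    d=R.from_quat(c["orientation"]).apply([p[0],-p[1],-1.0]); return np.array(c["origin"]),d/np.linalg.norm(d)
def plane(c,px,z):
    o,d=ray(c,px); return o+d*(z-o[2])/d[2]
def tri(a,b):
    (o1,d1),(o2,d2)=a,b
    A=np.stack([d1,-d2],1); t=np.linalg.lstsq(A,o2-o1,rcond=None)[0]
    p,q=o1+d1*t[0],o2+d2*t[1]; return (p+q)/2,np.linalg.norm(p-q)
def proj(c,P):
    P=np.atleast_2d(np.array(P,float)); q=R.from_quat(c["orientation"]).inv().apply(P-c["origin"])
    q=q*[1,-1,-1]
    return cv2.projectPoints(q.reshape(-1,1,3),np.zeros(3),np.zeros(3),c["camera_matrix"],c["dist_coeffs"])[0][:,0]
def crop(img,x0,y0,x1,y1,k,name):
    o=cv2.resize(img[y0:y1,x0:x1],None,fx=k,fy=k,interpolation=cv2.INTER_NEAREST); cv2.imwrite("pics/"+name,o)
E
python3 - <<'E'
from h import *
t=cv2.imread("pics/top0.png"); s=cv2.imread("pics/side0.png")
a=[(t,395,180,445,240),(t,280,160,360,230),(t,210,170,270,225)]
b=[(s,300,120,355,170),(s,270,180,350,250),(s,280,260,325,320)]
def tile(l): return np.hstack([cv2.resize(i[y0:y1,x0:x1],(266,266*(y1-y0)//(x1-x0)) ,interpolation=cv2.INTER_NEAREST)[:240] if 266*(y1-y0)//(x1-x0)>=240 else cv2.copyMakeBorder(cv2.resize(i[y0:y1,x0:x1],(266,266*(y1-y0)//(x1-x0)),interpolation=cv2.INTER_NEAREST),0,240-266*(y1-y0)//(x1-x0),0,0,cv2.BORDER_CONSTANT) for i,x0,y0,x1,y1 in l])
cv2.imwrite("pics/c0.png",np.vstack([tile(a),tile(b)]))
ct,cs=optics.calibration("top"),optics.calibration("side")
for n,pt,ps in [("gauge",(421,206),(326,135)),("platter",(317,191),(306,203)),("stop",(235,192),(303,278))]:
    print(n,tri(ray(ct,pt),ray(cs,ps)))
print(plane(ct,(317,191),.06),plane(cs,(306,203),.06))
E
```

```text
gauge (array([ 0.47342164, -0.30956078,  0.08920132]), np.float64(0.0013350424968265572))
platter (array([0.52624661, 0.0044961 , 0.07211404]), np.float64(0.002257323907313795))
stop (array([0.52595879, 0.26091   , 0.05647824]), np.float64(0.008996685785259168))
[0.52936233 0.0044724  0.06      ] [ 0.52611038 -0.0085317   0.06      ]
```

View pics/c0.png

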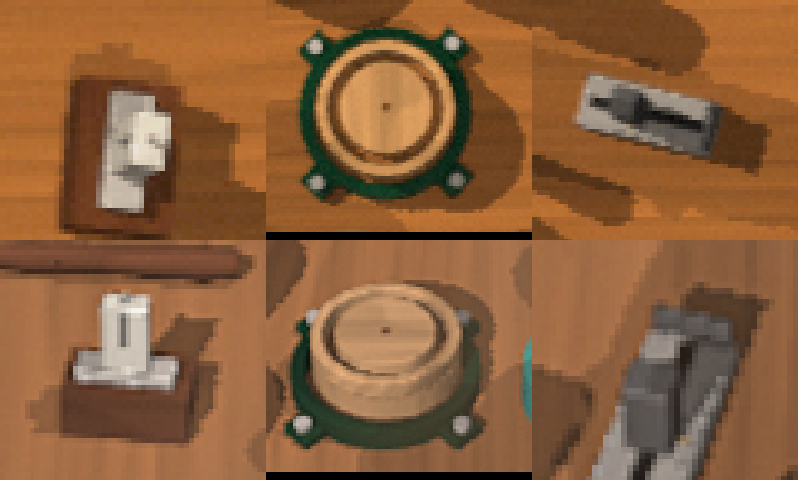

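Run:
```python
from h import *
s=manip.state(); T=R.from_quat(s["orientation"]); c=optics.calibration("wrist")
print(T.as_matrix().round(3)); print("cam in tool",T.inv().apply(c["origin"]-s["ee_pos"]).round(4)); print("look",T.inv().apply(R.from_quat(c["orientation"]).apply(np.array([[0,0,-1],[1,0,0],[0,1,0]]))).round(3))
print(proj(c,s["ee_pos"]))
```

```text
[[-0.921  0.39  -0.001]
 [ 0.39   0.921 -0.002]
 [-0.    -0.002 -1.   ]]
cam in tool [ 0.0673  0.     -0.1419]
look [[-0.269  0.002  0.963]
 [ 0.001  1.    -0.001]
 [ 0.963 -0.001  0.269]]
[[322.54361692 252.24049482]]
```

Emit:
{"op": "move_arm", "data": {
  "increments": [
    [[-0.92, -0.71, -0.04, -0.8, 1], [-0.92, -0.71, -0.04, -0.8, 1], [-0.92, -0.71, -0.04, -0.8, 1], [-0.92, -0.71, -0.04, -0.8, 1], [-0.92, -0.71, -0.04, -0.8, 1], [-0.92, -0.71, -0.04, -0.8, 1], [-0.92, -0.71, -0.04, -0.8, 1], [-0.92, -0.71, -0.04, -0.8, 1], [-0.92, -0.71, -0.04, -0.8, 1], [-0.92, -0.71, -0.04, -0.8, 1], [-0.92, -0.71, -0.04, -0.8, 1], [-0.92, -0.71, -0.04, -0.8, 1], [-0.92, -0.71, -0.04, -0.8, 1], [-0.92, -0.71, -0.04, -0.8, 1], [-0.92, -0.71, -0.04, -0.8, 1], [-0.92, -0.71, -0.04, -0.8, 1], [-0.92, -0.71, -0.04, -0.8, 1], [-0.92, -0.71, -0.04, -0.8, 1]]
  ]
}}

```text
time_s: 1.65
ee_pos: [0.499, 0.0022, 0.2509]
orientation: [-0.001, 1.0, 0.001, -0.001]
ft_force: [0.0, 0.2, -0.4]
finger_gap: 0.0855
```

```bash
cat > snap.py <<'E'
import sys,pickle
from h import *
n=sys.argv[1]; cam=sys.argv[2] if len(sys.argv)>2 else "wrist"
s=manip.state(); c=optics.calibration(cam); im=optics.get_image(cam)
cv2.imwrite(f"pics/{n}.png",im); pickle.dump((c,s),open(f"{n}.pkl","wb"))
print(s["time_s"],np.round(s["ee_pos"],4),"rpy",R.from_quat(s["orientation"]).as_euler("xyz",degrees=True).round(2),"F",np.round(s["ft_force"],2),"gap",s["finger_gap"], "j",np.round(s["joint_positions"],2))
E
python3 snap.py w1
```

```text
1.65 [0.499  0.0022 0.2509] rpy [ 1.7993e+02 -8.0000e-02 -1.7987e+02] F [ 0.    0.17 -0.39] gap 0.08554041477286589 j [-0.4   0.2   0.44  1.62 -0.09  1.34  1.62]
```

View pics/w1.png

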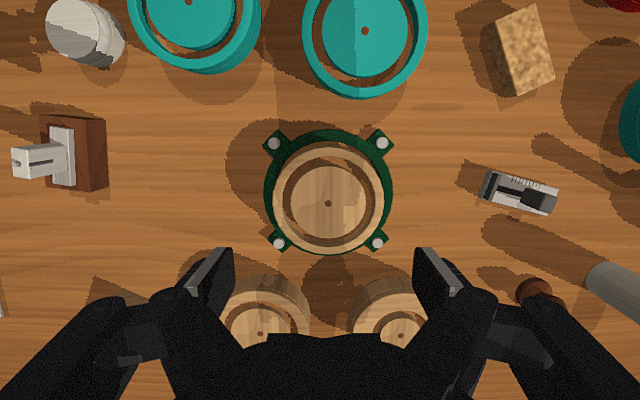

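The wrist view shows the ringed platter centred at about (328,203), the gauge's holder at (75,155) and the stop at (518,193). I'll fit the platter and groove.

Run:
```python
from h import *
im=cv2.imread("pics/w1.png"); crop(im,260,125,400,265,5,"w1p.png")
im=cv2.resize(im[130:240,440:600],None,fx=5,fy=5,interpolation=cv2.INTER_NEAREST);cv2.imwrite("pics/w1s.png",im)
```

```text
(no output)
```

View pics/w1p.png

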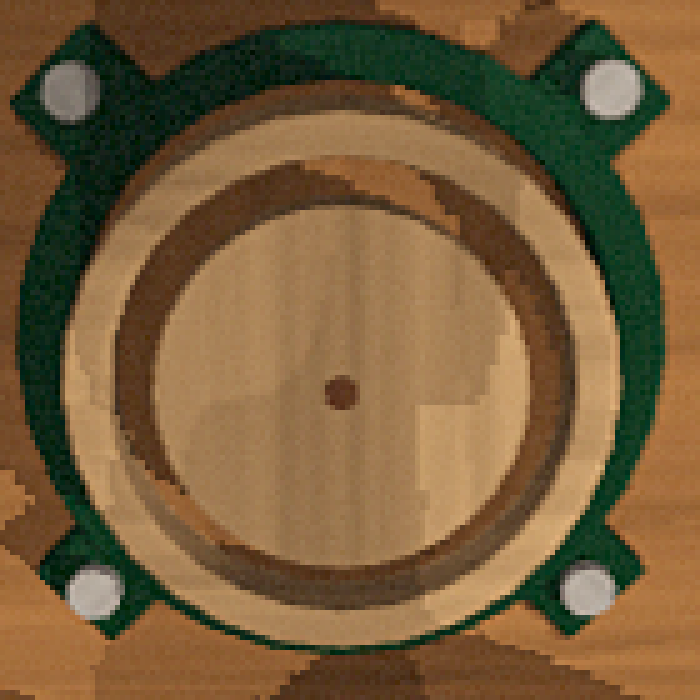

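View pics/w1s.png

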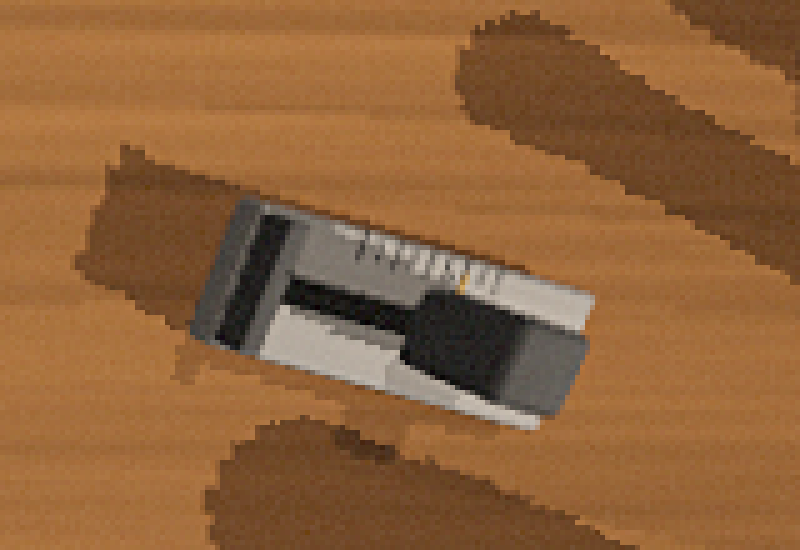

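```bash
cat > fit.py <<'E'
from h import *
import pickle,sys
from scipy.optimize import least_squares
def circ(P):
    f=lambda q:np.hypot(P[:,0]-q[0],P[:,1]-q[1])-q[2]
    r=least_squares(f,[*P[:,:2].mean(0),.05],loss="soft_l1",f_scale=.0005); return r.x,np.abs(f(r.x)).mean()
E
python3 - <<'E'
from fit import *
c,s=pickle.load(open("w1.pkl","rb"))
def pts(l): return np.array([plane(c,(260+(x)/5-.5,125+y/5-.5),.06) for x,y in l])
rim=[(65,385),(620,375),(345,110),(200,150),(500,155),(120,520),(345,645),(560,530),(450,630),(230,625)]
out=[(113,370),(578,370),(345,157),(345,608),(200,200),(500,215),(180,540),(510,540)]
inn=[(152,385),(530,385),(345,205),(200,270),(480,260),(342,566),(190,490),(490,490)]
for n,l in (("rim",rim),("out",out),("inn",inn)): print(n,circ(pts(l)))
print("hub",pts([(342,392)]))
# bolts at ring (lug) approx height .022
B=np.array([plane(c,(260+x/5-.5,125+y/5-.5),.012) for x,y in [(70,90),(612,88),(93,592),(590,592)]]); print(B.mean(0),np.linalg.norm(B[0]-B[3]),np.linalg.norm(B[1]-B[2]))
t,sd=optics.calibration("top"),optics.calibration("side")
for n,(px) in {"hub":(260+342/5-.5,125+392/5-.5)}.items():
    print(tri(ray(c,px),ray(t,(280+387/3.325-266/3.325-.5,160+106/3.325-.5))), tri(ray(c,px),ray(sd,(270+(385-266)/3.325-.5,180+(330-240)/3.325-.5))))
E
```

```text
rim (array([0.52688439, 0.00850497, 0.06411332]), np.float64(0.0007584610410781851))
out (array([0.52689764, 0.0089244 , 0.05390857]), np.float64(0.0003111316673986113))
inn (array([0.52681012, 0.00822497, 0.04327546]), np.float64(0.00033233318635049816))
hub [[0.52709858 0.00824169 0.06      ]]
[0.52991074 0.00894001 0.012     ] 0.19308006998040148 0.19235501526401824
(array([0.52960588, 0.00820885, 0.05130309]), np.float64(0.00040372029453377914)) (array([0.52704492, 0.00816293, 0.06131528]), np.float64(0.0006299612978546914))
```

Emit:
{"op": "move_arm", "data": {
  "increments": [
    [[0.16, -0.63, 0.04, 0, 1], [0.16, -0.63, 0.04, 0, 1], [0.16, -0.63, 0.04, 0, 1], [0.16, -0.63, 0.04, 0, 1], [0.16, -0.63, 0.04, 0, 1], [0.16, -0.63, 0.04, 0, 1], [0.16, -0.63, 0.04, 0, 1], [0.16, -0.63, 0.04, 0, 1], [0.16, -0.63, 0.04, 0, 1], [0.16, -0.63, 0.04, 0, 1], [0.16, -0.63, 0.04, 0, 1], [0.16, -0.63, 0.04, 0, 1]]
  ]
}}

```text
time_s: 2.7
ee_pos: [0.421, -0.3119, 0.2311]
orientation: [-0.002, 1.0, 0.001, 0.0]
ft_force: [0.1, 0.9, 0.1]
finger_gap: 0.0854
```

```bash
python3 snap.py w2
```

```text
2.7 [ 0.421  -0.3119  0.2311] rpy [ 1.7989e+02  4.0000e-02 -1.7975e+02] F [0.05 0.86 0.13] gap 0.08537832497024059 j [ 0.1   0.29  0.65  1.6  -0.18  1.31  2.35]
```

View pics/w2.png

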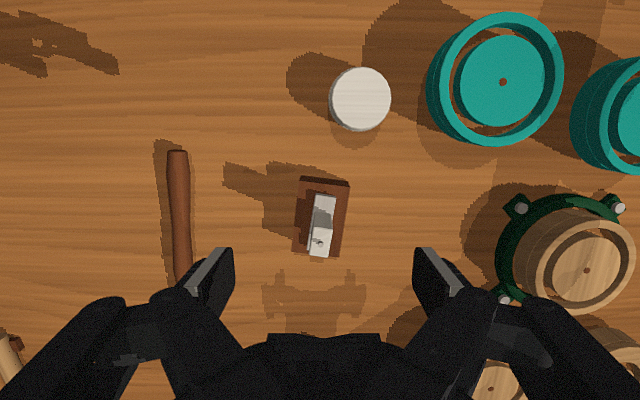

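Run:
```python
from h import *
im=cv2.imread("pics/w2.png"); crop(im,280,170,360,270,6,"w2g.png")
```

```text
(no output)
```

View pics/w2g.png

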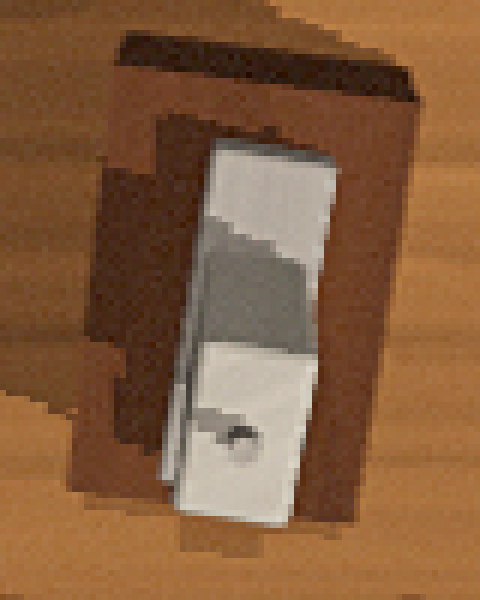

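Run:
```python
from fit import *
c,s=pickle.load(open("w2.pkl","rb"))
w=lambda x,y:(280+x/6-.5,170+y/6-.5)
C=np.array([plane(c,w(*p),.097) for p in [(205,342),(320,355),(290,525),(175,512)]])
print(C.round(4),C.mean(0).round(4)); 
d=C[0]+C[1]-C[2]-C[3]; print("x dir deg",np.degrees(np.arctan2(d[1],d[0])),np.linalg.norm(d)/2, np.linalg.norm(C[1]-C[0]))
e=C[1]+C[2]-C[0]-C[3]; print("y dir",np.degrees(np.arctan2(e[1],e[0])),np.linalg.norm(e)/2)
B=np.array([plane(c,w(*p),.045) for p in [(213,147),(338,165)]]);print("bar end",B.round(4),np.linalg.norm(B[0]-B[1]))
H=np.array([plane(c,w(*p),.035) for p in [(118,62),(418,100),(355,520),(68,488)]]);print("holder",H.round(4),H.mean(0),np.linalg.norm(H[0]-H[1]),np.linalg.norm(H[1]-H[2]))
h=H[0]+H[1]-H[2]-H[3];print("hdir",np.degrees(np.arctan2(h[1],h[0])))
sd=optics.calibration("side"); t=optics.calibration("top")
k=266/55; k2=266/50
ps=(300+126/k-.5,120+(296-240)/k-.5); pt=(395+152/k2-.5,180+132/k2-.5)
print(tri(ray(c,w(247,433)),ray(sd,ps)),tri(ray(t,pt),ray(sd,ps)),tri(ray(c,w(247,433)),ray(t,pt)))
print("proj in side of est", proj(sd,[C.mean(0)]),ps)
```

```text
[[ 0.4573 -0.3206  0.097 ]
 [ 0.4594 -0.3018  0.097 ]
 [ 0.49   -0.3064  0.097 ]
 [ 0.4877 -0.3258  0.097 ]] [ 0.4736 -0.3137  0.097 ]
x dir deg 170.92312038647668 0.030902421037326974 0.018934001497989097
y dir 83.2837021215788 0.019207917424960697
bar end [[ 0.4377 -0.3205  0.045 ]
 [ 0.4411 -0.2969  0.045 ]] 0.02381689091913241
holder [[ 0.4236 -0.3389  0.035 ]
 [ 0.4308 -0.2813  0.035 ]
 [ 0.5195 -0.2917  0.035 ]
 [ 0.5126 -0.3506  0.035 ]] [ 0.47159695 -0.3156076   0.035     ] 0.05808255498361204 0.08932084893435616
hdir 172.91076319919688
(array([ 0.4730752 , -0.31402039,  0.10070739]), np.float64(0.0026306816928606223)) (array([ 0.47580826, -0.312368  ,  0.10285544]), np.float64(0.0032459675329103363)) (array([ 0.47814622, -0.31496662,  0.08860198]), np.float64(0.0032982009830520576))
proj in side of est [[325.75011023 132.27531931]] (325.5526315789474, 131.07894736842104)
```

Gauge axis is (0.473, -0.3145) and the bar's own x is at about 172°. The sizes come out as 31x19 mm for the block and 89x58 mm for the holder, and the measured top height of 0.100 fits the expected 0.097. The choice of gauge is confirmed, since it is the only one in a dark wooden holder.

Emit:
{"op": "move_arm", "data": {
  "increments": [
    [[-0.104, -0.005, 0.1, 0.28, 1], [-0.104, -0.005, 0.14, 0.28, 1], [-0.104, -0.005, 0.16, 0.28, 1], [-0.104, -0.005, 0.16, 0.28, 1], [-0.104, -0.005, 0.16, 0.28, 1]]
  ]
}}

```text
time_s: 3.17
ee_pos: [0.4716, -0.3156, 0.1507]
orientation: [0.069, 0.998, 0.001, -0.001]
ft_force: [0.6, 0.7, 1.4]
finger_gap: 0.0854
```

```bash
python3 snap.py w3;python3 - <<'E'
from h import *
im=cv2.imread("pics/w3.png"); crop(im,250,170,390,330,4,"w3g.png")
E
```

```text
3.1667 [ 0.4716 -0.3156  0.1507] rpy [ 1.7995e+02 -1.3000e-01  1.7211e+02] F [0.62 0.73 1.4 ] gap 0.08536670222139217 j [ 0.1   0.46  0.64  1.6  -0.29  1.18  2.24]
```

View pics/w3g.png

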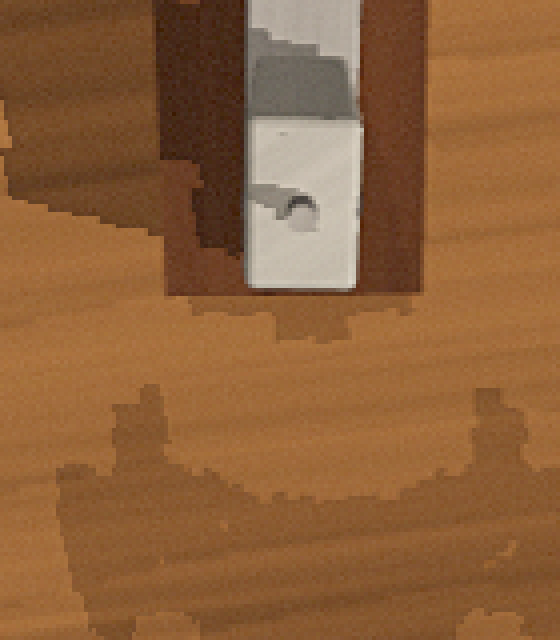

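Run:
```python
from fit import *
c,s=pickle.load(open("w3.pkl","rb"))
w=lambda x,y:(250+x/4-.5,170+y/4-.5)
C=np.array([plane(c,w(*p),.097) for p in [(248,118),(362,118),(356,288),(246,290)]])
T=R.from_quat(s["orientation"])
print(C.mean(0).round(4), T.inv().apply(C.mean(0)-s["ee_pos"]).round(4), T.inv().apply(C-s["ee_pos"]).round(4))
r1=ray(c,w(302,210)); c2,_=pickle.load(open("w2.pkl","rb")); print(tri(r1,ray(c2,(280+242/6-.5,170+440/6-.5))))
r1=ray(c,w(248,118)); print(tri(r1,ray(c2,(280+205/6-.5,170+342/6-.5))))
r1=ray(c,w(362,118)); print(tri(r1,ray(c2,(280+320/6-.5,170+355/6-.5))))
```

```text
[ 0.4735 -0.3141  0.097 ] [-0.0018  0.0017  0.0537] [[ 0.0138 -0.0077  0.0537]
 [ 0.0138  0.0116  0.0537]
 [-0.0172  0.011   0.0537]
 [-0.0176 -0.0083  0.0537]]
(array([ 0.47375848, -0.31444356,  0.09872189]), np.float64(0.0001826034613304196))
(array([ 0.45512993, -0.32063063,  0.10290226]), np.float64(0.0003939414279057482))
(array([ 0.45912783, -0.30201541,  0.09788452]), np.float64(0.0003389781316407189))
```

Emit:
{"op": "move_arm", "data": {
  "increments": [
    [[-0.004, 0.003, 0.07, 0, 1], [-0.004, 0.003, 0.13, 0, 1], [-0.004, 0.003, 0.17, 0, 1], [-0.004, 0.003, 0.185, 0, 1], [-0.004, 0.003, 0.185, 0, 1], [-0.004, 0.003, 0.185, 0, 1]]
  ]
}}

```text
time_s: 3.72
ee_pos: [0.4745, -0.3173, 0.0609]
orientation: [0.07, 0.998, -0.001, 0.002]
ft_force: [-0.3, -0.4, 0.7]
finger_gap: 0.0855
```

```bash
python3 snap.py w4
```

```text
3.7167 [ 0.4745 -0.3173  0.0609] rpy [-179.92    0.18  171.92] F [-0.28 -0.41  0.7 ] gap 0.0854958710150074 j [ 0.14  0.56  0.59  1.7  -0.36  0.99  2.29]
```

View pics/w4.png

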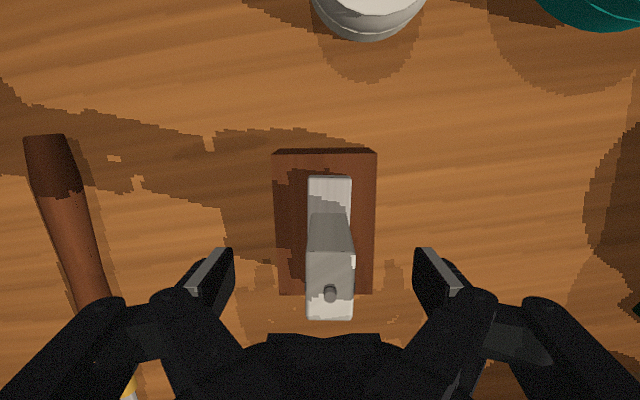

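Run:
```python
from fit import *
c,s=pickle.load(open("w4.pkl","rb"))
C=np.array([plane(c,p,.097) for p in [(307,253),(355,253),(353,319),(306,319)]])
T=R.from_quat(s["orientation"])
print(C.mean(0).round(4), T.inv().apply(C.mean(0)-s["ee_pos"]).round(4))
for i in range(3): print(manip.state()["ee_pos"].round(4) if 0 else np.round(manip.state()["ee_pos"],4))
```

```text
[ 0.4731 -0.314   0.097 ] [ 0.0017  0.003  -0.0361]
[ 0.4749 -0.3176  0.0613]
[ 0.4749 -0.3176  0.0613]
[ 0.4749 -0.3176  0.0613]
```

Emit:
{"op": "move_arm", "data": {
  "increments": [
    [[0.003, 0.006, 0.008, 0, 1], [0.003, 0.006, 0.008, 0, 1], [0.003, 0.006, 0.008, 0, 0], [0.003, 0.006, 0.008, 0, -0.2], [0.003, 0.006, 0.008, 0, -0.35], [0.003, 0.006, 0.008, 0, -0.45], [0.003, 0.006, 0.008, 0, -0.55], [0.003, 0.006, 0.008, 0, -1], [0.003, 0.006, 0.008, 0, -1], [0.003, 0.006, 0.008, 0, -1], [0.003, 0.006, 0.008, 0, -1], [0.003, 0.006, 0.008, 0, -1]]
  ],
  "force": 50
}}

```text
time_s: 4.77
ee_pos: [0.4725, -0.3135, 0.0549]
orientation: [0.07, 0.998, -0.0, 0.0]
ft_force: [0.8, -2.2, -1.0]
finger_gap: 0.0197
```

```bash
python3 snap.py w5
```

```text
4.7667 [ 0.4725 -0.3135  0.0549] rpy [-1.7996e+02  2.0000e-02  1.7192e+02] F [ 0.8  -2.18 -1.02] gap 0.019745183588511496 j [ 0.13  0.56  0.59  1.71 -0.36  0.98  2.29]
```

View pics/w5.png

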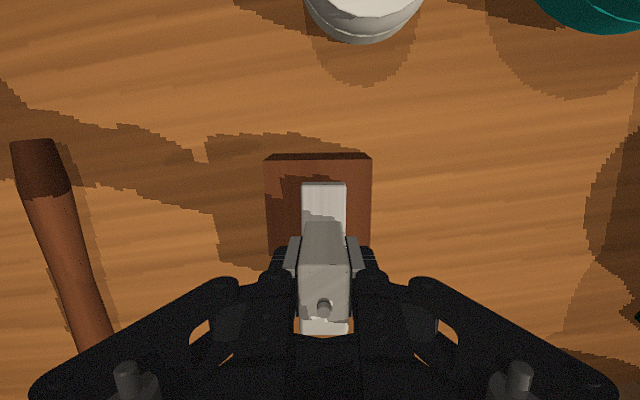

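Gripped at a 19.7 mm gap with the gauge still seated. I'll average the readings as a height reference.

```bash
cat > avg.py <<'E'
from h import *
import sys
n=int(sys.argv[1]) if len(sys.argv)>1 else 8
P=[];F=[];Q=[]
for i in range(n):
    optics.get_image("wrist"); s=manip.state(); P.append(s["ee_pos"]);F.append(s["ft_force"]);Q.append(s["orientation"])
P=np.array(P)*1000
print("t",round(s["time_s"],2),"pos mm",P.mean(0).round(2),"sd",P.std(0).round(2),"F",np.mean(F,0).round(2),"sd",np.std(F,0).round(2),"rpy",R.from_quat(Q).mean().as_euler("xyz",degrees=True).round(2),"gap",round(s["finger_gap"]*1000,2))
E
python3 avg.py
```

```text
t 5.22 pos mm [ 472.54 -313.43   54.92] sd [0.02 0.03 0.01] F [-0.47 -1.49  0.71] sd [0.53 0.32 0.63] rpy [-1.7996e+02  2.0000e-02  1.7192e+02] gap 19.18
```

Emit:
{"op": "move_arm", "data": {
  "increments": [
    [[0, 0, -0.03, 0, -1], [0, 0, -0.08, 0, -1], [0, 0, -0.14, 0, -1], [0, 0, -0.2, 0, -1], [0, 0, -0.2, 0, -1], [0, 0, -0.2, 0, -1]]
  ]
}}

```text
time_s: 5.72
ee_pos: [0.4734, -0.3124, 0.1558]
orientation: [0.07, 0.998, 0.0, 0.001]
ft_force: [0.0, -0.2, -3.5]
finger_gap: 0.0197
```

```bash
python3 avg.py 3; python3 snap.py w6
python3 - <<'E'
from h import *
s=manip.state();T=R.from_quat(s["orientation"])
# gauge yaw 0 target
print(T.inv().apply(np.array([.4778-.04,.0084,.155])-s["ee_pos"])/.5, s["orientation"])
E
```

```text
t 5.87 pos mm [ 471.69 -311.21  153.15] sd [0.37 0.2  0.61] F [-0.15  0.11 -3.52] sd [0.42 0.24 0.26] rpy [179.85  -0.18 171.98] gap 19.93
5.8667 [ 0.4713 -0.3111  0.1525] rpy [179.83  -0.25 171.98] F [-0.63 -0.13 -3.89] gap 0.01993159363383601 j [ 0.1   0.45  0.64  1.61 -0.28  1.19  2.23]
[ 0.15572932  0.62372263 -0.00270422] [ 0.0700782   0.99753811  0.0014622  -0.00214888]
```

View pics/w6.png

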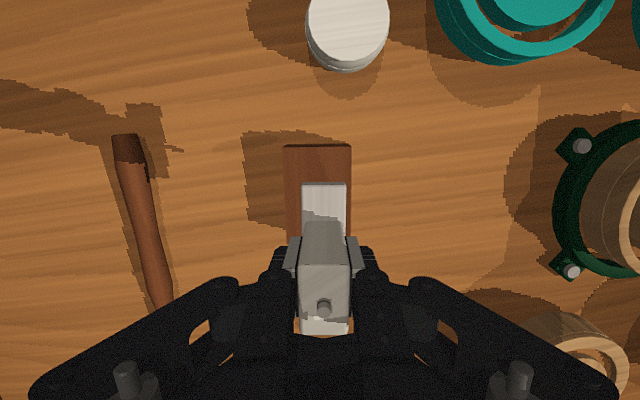

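Emit:
{"op": "move_arm", "data": {
  "increments": [
    [[0.156, 0.624, -0.02, -0.28, -1], [0.156, 0.624, -0.02, -0.28, -1], [0.156, 0.624, -0.02, -0.28, -1], [0.156, 0.624, -0.02, -0.28, -1], [0.156, 0.624, -0.02, -0.28, -1], [0.156, 0.624, -0.02, -0.28, -1], [0.156, 0.624, -0.02, -0.28, -1], [0.156, 0.624, -0.02, -0.28, -1], [0.156, 0.624, -0.02, -0.28, -1], [0.156, 0.624, -0.02, -0.28, -1], [0.156, 0.624, -0.02, -0.28, -1], [0.156, 0.624, -0.02, -0.28, -1], [0.156, 0.624, -0.02, -0.28, -1], [0.156, 0.624, -0.02, -0.28, -1], [0.156, 0.624, -0.02, -0.28, -1]]
  ]
}}

```text
time_s: 7.17
ee_pos: [0.4391, 0.0059, 0.1647]
orientation: [0.001, 1.0, -0.0, -0.0]
ft_force: [0.7, 0.1, -3.2]
finger_gap: 0.0196
```

```bash
python3 avg.py 4; python3 snap.py w7
```

```text
t 7.37 pos mm [439.09   6.41 164.77] sd [0.01 0.17 0.02] F [ 0.3  -0.1  -2.39] sd [0.52 0.55 0.67] rpy [-180.    -0.   179.9] gap 19.7
7.3667 [0.4391 0.0066 0.1648] rpy [-180.      0.    179.92] F [ 0.71 -0.64 -2.82] gap 0.01970372546556015 j [-0.49  0.14  0.48  1.91 -0.07  1.1   1.59]
```

View pics/w7.png

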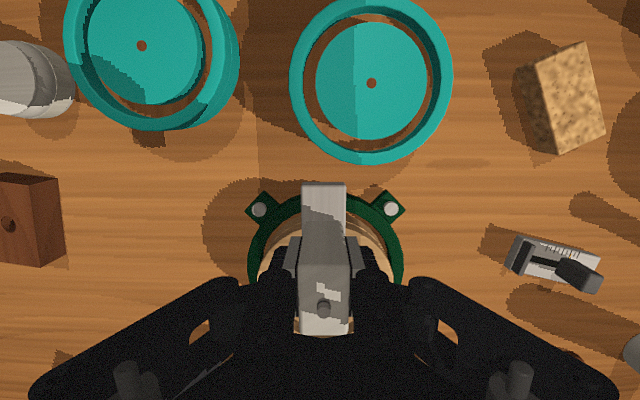

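Run:
```python
from h import *
im=cv2.imread("pics/w2.png"); crop(im,485,190,640,320,5,"w2p.png")
```

```text
(no output)
```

View pics/w2p.png

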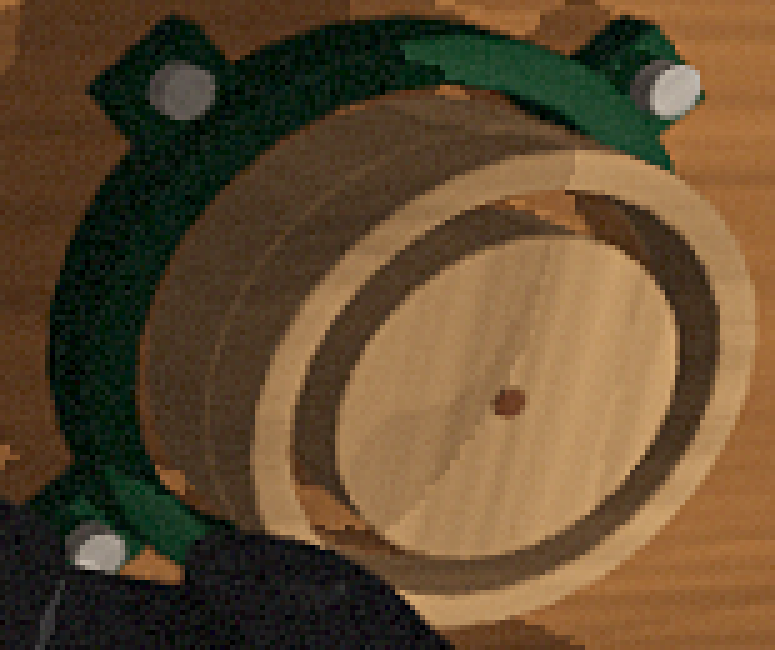

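Run:
```python
from fit import *
c,s=pickle.load(open("w2.pkl","rb")); c1,_=pickle.load(open("w1.pkl","rb"))
w=lambda x,y:(485+x/5-.5,190+y/5-.5)
w1=lambda x,y:(260+x/5-.5,125+y/5-.5)
print("hub tri",tri(ray(c,w(510,402)),ray(c1,w1(342,392))))
def pts(l): return np.array([plane(c,w(*p),.06) for p in l])
rim=[(255,440),(757,310),(590,150),(300,320),(420,200),(690,190),(725,450),(620,590),(470,625)]
out=[(292,450),(720,330),(590,190),(340,325),(420,245),(700,260),(690,440),(600,550),(450,595)]
inn=[(335,430),(680,330),(590,240),(400,300),(450,262),(430,552),(640,460),(560,530)]
for n,l in (("rim",rim),("out",out),("inn",inn)): print(n,circ(pts(l)))
sd=optics.calibration("side"); print("side hub",tri(ray(c,w(510,402)),ray(sd,(270+(385-266)/3.325-.5,180+(330-240)/3.325-.5))))
print(plane(sd,(270+(385-266)/3.325-.5,180+(330-240)/3.325-.5),.06))
```

```text
hub tri (array([0.52695892, 0.00826246, 0.06014619]), np.float64(0.00019420921386551282))
rim (array([0.52738124, 0.00855891, 0.06412222]), np.float64(0.0011471265454322671))
out (array([0.5273957 , 0.00860688, 0.05416205]), np.float64(0.000673969555245246))
inn (array([0.52630563, 0.00802567, 0.04382391]), np.float64(0.00031784238630901997))
side hub (array([0.526982  , 0.00766152, 0.06077335]), np.float64(0.0008654306875825003))
[0.52745975 0.00659313 0.06      ]
```

Run:
```python
from fit import *
im=cv2.imread("pics/w7.png"); crop(im,280,170,370,350,4,"w7g.png")
```

```text
(no output)
```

View pics/w7g.png

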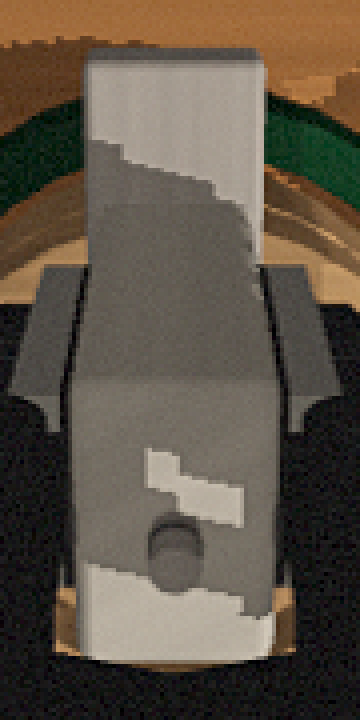

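Run:
```python
from fit import *
c,s=pickle.load(open("w7.pkl","rb")); T=R.from_quat(s["orientation"]); e=np.array(s["ee_pos"]); zt=e[2]
w=lambda x,y:(280+x/4-.5,170+y/4-.5)
f=lambda p,h:(T.inv().apply(plane(c,w(*p),zt+h)-e)*1000).round(2)
U=-.0199
print("rod top",f((176,568),U+.068),"block corners",f((70,378),U+.062),f((280,378),U+.062),f((78,660),U+.062),f((275,655),U+.062))
print("bar front top",f((85,62),U+.01),f((265,62),U+.01))
print("target now", (T.inv().apply(np.array([.478,.0083,.0])-e)*1000).round(2))
```

```text
rod top [ -0.92   0.22 -48.1 ] block corners [ 15.15  -9.55 -42.1 ] [ 15.17   9.78 -42.1 ] [-16.08  -9.52 -42.1 ] [-15.47  10.12 -42.1 ]
bar front top [ 33.26 -11.52   9.9 ] [33.28 11.8   9.9 ]
target now [-38.89   1.73 164.81]
```

Emit:
{"op": "move_arm", "data": {
  "increments": [
    [[-0.04, 0.003, 0.04, 0, -1], [-0.076, 0.003, 0.08, 0, -1], [-0.076, 0.003, 0.11, 0, -1], [-0.076, 0.003, 0.11, 0, -1], [-0.076, 0.003, 0.11, 0, -1], [-0.076, 0.003, 0.11, 0, -1], [-0.076, 0.003, 0.11, 0, -1]]
  ]
}}

```text
time_s: 8.0
ee_pos: [0.4777, 0.0084, 0.111]
orientation: [0.0, 1.0, 0.0, 0.001]
ft_force: [-0.1, 0.3, -2.2]
finger_gap: 0.0196
```

```bash
python3 avg.py 6; python3 snap.py s1 side;python3 - <<'E'
from h import *
im=cv2.imread("pics/s1.png"); crop(im,250,130,370,250,5,"s1g.png")
E
```

```text
t 8.3 pos mm [477.5    8.45 110.71] sd [0.17 0.01 0.27] F [-0.09 -0.18 -2.49] sd [0.2  0.4  0.64] rpy [1.7997e+02 1.0000e-01 1.7996e+02] gap 19.46
8.3 [0.4773 0.0084 0.1103] rpy [1.7998e+02 6.0000e-02 1.7996e+02] F [-0.    0.47 -3.34] gap 0.019462622773584962 j [-0.45  0.29  0.48  1.89 -0.16  0.99  1.67]
```

View pics/s1g.png

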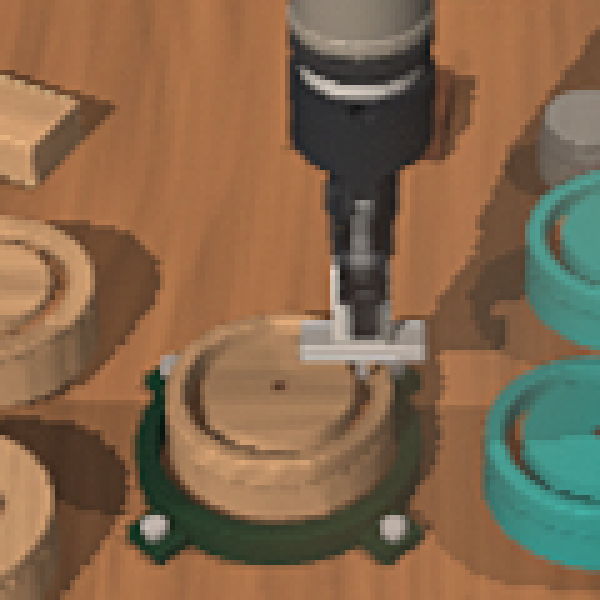

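Run:
```python
from fit import *
c,s=pickle.load(open("s1.pkl","rb"))
P=[[.4783,.0083,.0684],[.478,.0083,.06],[.527-.0436,.0083,.06],[.527-.054,.0083,.06],[.527,.0083,.06]]
print(((proj(c,P)+.5-[250,130])*5).round(0))
```

```text
[[365. 377.]
 [366. 388.]
 [356. 388.]
 [374. 388.]
 [280. 387.]]
```

Emit:
{"op": "move_arm", "data": {
  "increments": [
    [[0, 0, 0.008, 0, -1], [0, 0, 0.016, 0, -1], [0, 0, 0.022, 0, -1], [0, 0, 0.022, 0, -1], [0, 0, 0.022, 0, -1], [0, 0, 0.022, 0, -1], [0, 0, 0.022, 0, -1]]
  ]
}}

```text
time_s: 8.93
ee_pos: [0.4772, 0.0083, 0.0989]
orientation: [0.0, 1.0, -0.0, 0.0]
ft_force: [0.4, -0.2, -2.9]
finger_gap: 0.0193
```

```bash
python3 avg.py 8
```

```text
t 9.33 pos mm [477.18   8.36  98.91] sd [0.06 0.01 0.04] F [ 0.15 -0.06 -2.66] sd [0.72 0.58 0.3 ] rpy [1.8000e+02 2.0000e-02 1.7996e+02] gap 19.59
```

Emit:
{"op": "move_arm", "data": {
  "increments": [
    [[0, 0, 0.004, 0, -1], [0, 0, 0.008, 0, -1], [0, 0, 0.008, 0, -1], [0, 0, 0.008, 0, -1], [0, 0, 0.008, 0, -1]]
  ]
}}

```text
time_s: 9.75
ee_pos: [0.4771, 0.0083, 0.0947]
orientation: [0.0, 1.0, -0.0, -0.0]
ft_force: [-0.8, 0.3, -3.5]
finger_gap: 0.0191
```

```bash
python3 avg.py 5
```

```text
t 10.0 pos mm [477.13   8.35  94.85] sd [0.02 0.01 0.03] F [-0.03  0.09 -2.76] sd [0.77 0.41 0.76] rpy [1.8000e+02 1.0000e-02 1.7996e+02] gap 19.53
```

Emit:
{"op": "move_arm", "data": {
  "increments": [
    [[0, 0, 0.004, 0, -1], [0, 0, 0.008, 0, -1], [0, 0, 0.008, 0, -1], [0, 0, 0.008, 0, -1], [0, 0, 0.008, 0, -1]]
  ]
}}

```text
time_s: 10.42
ee_pos: [0.477, 0.0084, 0.0907]
orientation: [0.0, 1.0, -0.0, -0.0]
ft_force: [0.9, 0.5, -2.6]
finger_gap: 0.0193
```

```bash
python3 avg.py 5
```

```text
t 10.67 pos mm [477.13   8.34  90.84] sd [0.03 0.02 0.03] F [ 0.13 -0.03 -2.96] sd [0.19 0.44 0.33] rpy [1.8000e+02 1.0000e-02 1.7996e+02] gap 19.52
```

Emit:
{"op": "move_arm", "data": {
  "increments": [
    [[0, 0, 0.004, 0, -1], [0, 0, 0.004, 0, -1], [0, 0, 0.004, 0, -1], [0, 0, 0.004, 0, -1]]
  ]
}}

```text
time_s: 11.0
ee_pos: [0.477, 0.0084, 0.0887]
orientation: [0.0, 1.0, -0.0, -0.0]
ft_force: [0.9, 1.0, -2.6]
finger_gap: 0.0193
```

```bash
python3 avg.py 5
```

```text
t 11.25 pos mm [477.1    8.34  88.82] sd [0.01 0.02 0.01] F [-0.14  0.3  -2.65] sd [0.51 0.51 0.28] rpy [180.     0.   179.96] gap 19.44
```

Emit:
{"op": "move_arm", "data": {
  "increments": [
    [[0, 0, 0.004, 0, -1], [0, 0, 0.004, 0, -1], [0, 0, 0.004, 0, -1], [0, 0, 0.004, 0, -1]]
  ]
}}

```text
time_s: 11.58
ee_pos: [0.477, 0.0083, 0.0868]
orientation: [0.0, 1.0, -0.0, -0.0]
ft_force: [0.3, -0.1, -1.9]
finger_gap: 0.0194
```

```bash
python3 avg.py 5
```

```text
t 11.83 pos mm [477.09   8.36  86.82] sd [0.01 0.02 0.02] F [ 0.11 -0.04 -2.64] sd [0.45 0.29 0.14] rpy [-180.      0.    179.96] gap 19.49
```

Emit:
{"op": "move_arm", "data": {
  "increments": [
    [[0, 0, 0.004, 0, -1], [0, 0, 0.004, 0, -1], [0, 0, 0.004, 0, -1], [0, 0, 0.004, 0, -1]]
  ]
}}

```text
time_s: 12.17
ee_pos: [0.477, 0.0084, 0.0847]
orientation: [0.0, 1.0, -0.0, -0.0]
ft_force: [-0.1, 0.5, -3.4]
finger_gap: 0.0191
```

```bash
python3 avg.py 5
```

```text
t 12.42 pos mm [477.1    8.36  84.82] sd [0.01 0.01 0.02] F [-0.03 -0.06 -2.7 ] sd [0.34 0.28 0.41] rpy [180.     0.   179.96] gap 19.15
```

Emit:
{"op": "move_arm", "data": {
  "increments": [
    [[0, 0, 0.002, 0, -1], [0, 0, 0.002, 0, -1], [0, 0, 0.002, 0, -1]]
  ]
}}

```text
time_s: 12.67
ee_pos: [0.4772, 0.0084, 0.0839]
orientation: [0.0, 1.0, 0.0, 0.0]
ft_force: [-0.4, 0.2, -3.0]
finger_gap: 0.0195
```

```bash
python3 avg.py 5
```

```text
t 12.92 pos mm [477.19   8.35  83.85] sd [0.03 0.01 0.02] F [ 0.32  0.51 -2.47] sd [0.4  0.27 0.29] rpy [1.8000e+02 2.0000e-02 1.7996e+02] gap 19.36
```

Emit:
{"op": "move_arm", "data": {
  "increments": [
    [[0, 0, 0.002, 0, -1], [0, 0, 0.002, 0, -1], [0, 0, 0.002, 0, -1]]
  ]
}}

```text
time_s: 13.17
ee_pos: [0.4772, 0.0084, 0.083]
orientation: [0.0, 1.0, 0.0, 0.0]
ft_force: [-1.0, -0.8, -1.0]
finger_gap: 0.0195
```

```bash
python3 avg.py 5
```

```text
t 13.42 pos mm [477.19   8.36  82.94] sd [0.01 0.01 0.03] F [ 0.12 -0.11 -0.26] sd [0.41 0.58 0.41] rpy [1.8000e+02 2.0000e-02 1.7996e+02] gap 19.42
```

Emit:
{"op": "move_arm", "data": {
  "increments": [
    [[0, 0, 0.002, 0, -1], [0, 0, 0.002, 0, -1], [0, 0, 0.002, 0, -1]]
  ]
}}

```text
time_s: 13.67
ee_pos: [0.4772, 0.0084, 0.0818]
orientation: [0.0, 1.0, -0.0, 0.0]
ft_force: [0.3, 0.4, 0.3]
finger_gap: 0.0191
```

```bash
python3 avg.py 5
```

```text
t 13.92 pos mm [477.19   8.36  81.86] sd [0.01 0.02 0.  ] F [-0.08 -0.32 -0.36] sd [0.26 0.26 0.31] rpy [1.8000e+02 2.0000e-02 1.7996e+02] gap 19.03
```

Emit:
{"op": "move_arm", "data": {
  "increments": [
    [[0, 0, 0.002, 0, -1], [0, 0, 0.002, 0, -1], [0, 0, 0.002, 0, -1]]
  ]
}}

```text
time_s: 14.17
ee_pos: [0.4772, 0.0084, 0.0808]
orientation: [0.0, 1.0, -0.0, 0.0]
ft_force: [-0.1, -0.5, 0.5]
finger_gap: 0.0196
```

```bash
python3 avg.py 5
```

```text
t 14.42 pos mm [477.18   8.36  80.85] sd [0.02 0.01 0.01] F [-0.02 -0.13 -0.26] sd [0.47 0.22 0.3 ] rpy [1.8000e+02 1.0000e-02 1.7996e+02] gap 19.82
```

Emit:
{"op": "move_arm", "data": {
  "increments": [
    [[0, 0, 0.001, 0, -1], [0, 0, 0.001, 0, -1], [0, 0, 0.001, 0, -1]]
  ]
}}

```text
time_s: 14.67
ee_pos: [0.4772, 0.0084, 0.0803]
orientation: [0.0, 1.0, 0.0, 0.0]
ft_force: [-0.4, 0.3, 1.0]
finger_gap: 0.0194
```

```bash
python3 avg.py 5
```

```text
t 14.92 pos mm [477.15   8.36  80.34] sd [0.01 0.01 0.01] F [0.39 0.21 0.6 ] sd [0.69 0.67 0.39] rpy [1.8000e+02 1.0000e-02 1.7996e+02] gap 19.35
```

Emit:
{"op": "move_arm", "data": {
  "increments": [
    [[0, 0, 0.001, 0, -1], [0, 0, 0.001, 0, -1], [0, 0, 0.001, 0, -1]]
  ]
}}

```text
time_s: 15.17
ee_pos: [0.4772, 0.0083, 0.0799]
orientation: [0.0, 1.0, 0.0, 0.0]
ft_force: [-0.6, -0.4, 1.7]
finger_gap: 0.0198
```

```bash
python3 avg.py 5
```

```text
t 15.42 pos mm [477.15   8.35  79.89] sd [0.01 0.02 0.01] F [-0.1   0.14  1.28] sd [0.55 0.32 0.27] rpy [1.8000e+02 1.0000e-02 1.7996e+02] gap 19.51
```

Emit:
{"op": "move_arm", "data": {
  "increments": [
    [[0, 0, 0.0006, 0, -1], [0, 0, 0.0006, 0, -1], [0, 0, 0.0006, 0, -1]]
  ]
}}

```text
time_s: 15.67
ee_pos: [0.4772, 0.0083, 0.0797]
orientation: [0.0, 1.0, 0.0, 0.0]
ft_force: [0.4, -0.8, 3.9]
finger_gap: 0.0193
```

```bash
python3 avg.py 5
```

```text
t 15.92 pos mm [477.13   8.36  79.64] sd [0.02 0.02 0.02] F [-0.74 -0.03  3.45] sd [0.41 0.32 0.62] rpy [1.8000e+02 1.0000e-02 1.7996e+02] gap 19.34
```

Emit:
{"op": "move_arm", "data": {
  "increments": [
    [[0, 0, 0.0006, 0, -1], [0, 0, 0.0006, 0, -1], [0, 0, 0.0006, 0, -1]]
  ]
}}

```text
time_s: 16.17
ee_pos: [0.4771, 0.0083, 0.0793]
orientation: [0.0, 1.0, 0.0, 0.0]
ft_force: [-1.5, -0.4, 4.8]
finger_gap: 0.0197
```

```bash
python3 avg.py 5;  python3 snap.py w8; python3 snap.py s8 side
python3 - <<'E'
from h import *
a=cv2.imread("pics/w8.png")[240:350,270:380]; b=cv2.imread("pics/s8.png")[160:230,280:350]
cv2.imwrite("pics/c8.png",np.hstack([cv2.resize(a,(390,390),interpolation=0),cv2.resize(b,(390,390),interpolation=0)]))
E
```

```text
t 16.42 pos mm [477.12   8.34  79.31] sd [0.01 0.01 0.02] F [-1.52 -0.14  4.96] sd [0.49 0.68 0.53] rpy [1.8000e+02 1.0000e-02 1.7996e+02] gap 19.87
16.4167 [0.4771 0.0083 0.0793] rpy [180.     0.   179.96] F [-1.32  0.06  5.8 ] gap 0.01986737633346931 j [-0.43  0.33  0.47  1.93 -0.19  0.92  1.69]
16.4667 [0.4772 0.0084 0.0793] rpy [1.8000e+02 1.0000e-02 1.7996e+02] F [-1.74  0.21  4.97] gap 0.01954511202977885 j [-0.43  0.33  0.47  1.93 -0.19  0.92  1.69]
```

View pics/c8.png

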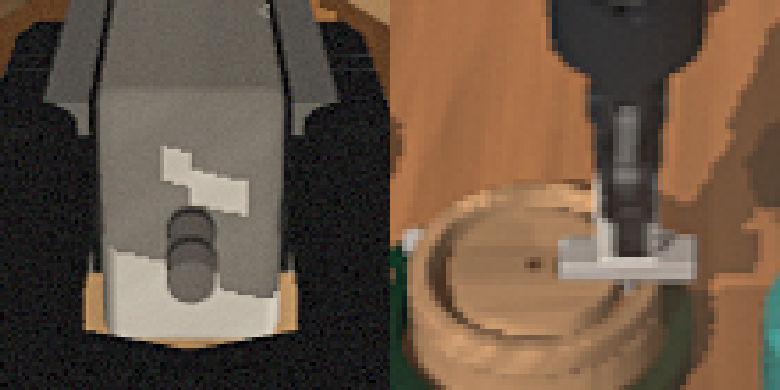

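Emit:
{"op": "move_arm", "data": {
  "increments": [
    [[0, 0, 0.0, 0, -1], [0, 0, 0, 0, -1], [0, 0, 0, 0, -1], [0, 0, 0, 0, -1], [0, 0, 0, 0, -1], [0, 0, 0, 0, -1], [0, 0, 0, 0, -1], [0, 0, 0, 0, -1], [0, 0, 0, 0, -1], [0, 0, 0, 0, -1], [0, 0, 0, 0, -1], [0, 0, 0, 0, -1]]
  ]
}}

```text
time_s: 17.52
ee_pos: [0.4771, 0.0083, 0.0793]
orientation: [0.0, 1.0, 0.0, 0.0]
ft_force: [-0.7, 0.2, 5.2]
finger_gap: 0.0191
```

```bash
python3 avg.py 6
python3 - <<'E'
from fit import *
for n,pts in (("w7",[(280+176/4-.5,170+568/4-.5)]),("w8",[(270+191/3.545-.5,240+280/3.545-.5)])):
    c,s=pickle.load(open(n+".pkl","rb")); T=R.from_quat(s["orientation"]); e=np.array(s["ee_pos"])
    for p in pts:
        o,d=ray(c,p); o=T.inv().apply(o-e);d=T.inv().apply(d)
        t=(-.00092-o[0])/d[0]; print(n,(o+d*t)*1000)
E
```

```text
t 17.82 pos mm [477.13   8.34  79.28] sd [0.02 0.01 0.02] F [-0.97 -0.14  5.31] sd [0.32 0.26 0.69] rpy [1.8000e+02 1.0000e-02 1.7996e+02] gap 19.3
w7 [ -0.92         0.22057265 -48.09801114]
w8 [ -0.92         0.14121148 -52.12258151]
```

Emit:
{"op": "move_arm", "data": {
  "increments": [
    [[0, 0, -0.004, 0, -1], [0, 0, -0.0078, 0, -1], [0, 0, -0.0078, 0, -1], [0, 0, -0.0078, 0, -1], [0, 0, -0.0078, 0, -1]]
  ]
}}

```text
time_s: 18.23
ee_pos: [0.4771, 0.0083, 0.0829]
orientation: [0.0, 1.0, -0.0, 0.0]
ft_force: [0.2, 0.1, -0.9]
finger_gap: 0.0191
```

```bash
python3 avg.py 8
```

```text
t 18.63 pos mm [477.08   8.37  82.99] sd [0.01 0.01 0.06] F [ 0.9   0.02 -0.67] sd [0.4  0.6  0.29] rpy [-180.      0.    179.96] gap 19.44
```

Emit:
{"op": "move_arm", "data": {
  "increments": [
    [[0, 0, -0.0004, 0, -1], [0, 0, -0.0004, 0, -1], [0, 0, -0.0004, 0, -1]]
  ]
}}

```text
time_s: 18.88
ee_pos: [0.4771, 0.0084, 0.0833]
orientation: [0.0, 1.0, 0.0, 0.0]
ft_force: [1.8, 0.1, -1.4]
finger_gap: 0.0194
```

```bash
python3 avg.py 8
```

```text
t 19.28 pos mm [477.08   8.36  83.31] sd [0.01 0.02 0.01] F [ 1.11 -0.03 -0.63] sd [0.47 0.64 0.4 ] rpy [180.     0.   179.96] gap 19.57
```

Emit:
{"op": "move_arm", "data": {
  "increments": [
    [[0, 0, -0.0004, 0, -1], [0, 0, -0.0004, 0, -1], [0, 0, -0.0004, 0, -1]]
  ]
}}

```text
time_s: 19.53
ee_pos: [0.4771, 0.0083, 0.0835]
orientation: [0.0, 1.0, -0.0, 0.0]
ft_force: [1.9, 0.0, -0.7]
finger_gap: 0.0195
```

```bash
python3 avg.py 8
```

```text
t 19.93 pos mm [477.08   8.37  83.5 ] sd [0.01 0.02 0.01] F [ 0.86  0.14 -0.57] sd [0.44 0.34 0.49] rpy [180.     0.   179.96] gap 19.82
```

Emit:
{"op": "move_arm", "data": {
  "increments": [
    [[0, 0, -0.0004, 0, -1], [0, 0, -0.0004, 0, -1], [0, 0, -0.0004, 0, -1]]
  ]
}}

```text
time_s: 20.18
ee_pos: [0.4771, 0.0084, 0.0837]
orientation: [0.0, 1.0, -0.0, 0.0]
ft_force: [1.1, 0.1, -1.4]
finger_gap: 0.0199
```

```bash
python3 avg.py 8
```

```text
t 20.58 pos mm [477.08   8.35  83.71] sd [0.01 0.01 0.01] F [ 1.47 -0.01 -0.64] sd [0.29 0.41 0.53] rpy [180.     0.   179.96] gap 19.09
```

Emit:
{"op": "move_arm", "data": {
  "increments": [
    [[0, 0, -0.0004, 0, -1], [0, 0, -0.0004, 0, -1], [0, 0, -0.0004, 0, -1]]
  ]
}}

```text
time_s: 20.83
ee_pos: [0.4768, 0.0084, 0.0838]
orientation: [0.0, 1.0, 0.0, -0.0]
ft_force: [1.2, -0.1, -0.2]
finger_gap: 0.0197
```

```bash
python3 avg.py 8
```

```text
t 21.23 pos mm [476.82   8.37  83.79] sd [0.01 0.01 0.01] F [ 0.53 -0.11 -1.38] sd [0.29 0.52 0.38] rpy [ 1.8000e+02 -3.0000e-02  1.7996e+02] gap 19.42
```

Emit:
{"op": "move_arm", "data": {
  "increments": [
    [[0, 0, -0.0004, 0, -1], [0, 0, -0.0004, 0, -1], [0, 0, -0.0004, 0, -1]]
  ]
}}

```text
time_s: 21.48
ee_pos: [0.4766, 0.0084, 0.0838]
orientation: [0.0, 1.0, -0.0, -0.001]
ft_force: [0.4, -0.5, -2.1]
finger_gap: 0.0195
```

```bash
python3 avg.py 8
```

```text
t 21.88 pos mm [476.75   8.37  83.92] sd [0.16 0.02 0.06] F [ 0.07  0.01 -2.75] sd [0.6  0.55 0.62] rpy [-1.8000e+02 -4.0000e-02  1.7996e+02] gap 19.28
```

Readings: the probe touches at TCP z 83.8 mm and the base touches at 79.9 mm, so the probe is pushed in 3.9 mm. The camera shows the rod rising about 4.0 mm. Depth is about 18.1 mm. Now I'll lift and return the gauge.

Emit:
{"op": "move_arm", "data": {
  "increments": [
    [[0, 0, -0.03, 0, -1], [0, 0, -0.08, 0, -1], [0, 0, -0.13, 0, -1], [0, 0, -0.15, 0, -1], [0, 0, -0.15, 0, -1], [0, 0, -0.15, 0, -1]]
  ]
}}

```text
time_s: 22.38
ee_pos: [0.477, 0.0085, 0.1588]
orientation: [0.0, 1.0, 0.0, 0.0]
ft_force: [-0.1, 0.2, -3.6]
finger_gap: 0.0195
```

```bash
python3 avg.py 3
python3 - <<'E'
from h import *
s=manip.state();T=R.from_quat(s["orientation"])
print(T.inv().apply(np.array([.47254,-.31343,.155])-s["ee_pos"])/.5)
E
```

```text
t 22.53 pos mm [475.77   8.45 157.59] sd [0.21 0.05 0.25] F [-0.58  0.1  -2.8 ] sd [0.38 0.07 0.32] rpy [-179.99   -0.18  179.96] gap 19.24
[ 0.00562462 -0.64365942  0.00498218]
```

Emit:
{"op": "move_arm", "data": {
  "increments": [
    [[0.007, -0.644, 0.0, 0.28, -1], [0.007, -0.644, 0.0, 0.28, -1], [0.007, -0.644, 0.0, 0.28, -1], [0.007, -0.644, 0.0, 0.28, -1], [0.007, -0.644, 0.0, 0.28, -1], [0.007, -0.644, 0.0, 0.28, -1], [0.007, -0.644, 0.0, 0.28, -1], [0.007, -0.644, 0.0, 0.28, -1], [0.007, -0.644, 0.0, 0.28, -1], [0.007, -0.644, 0.0, 0.28, -1], [0.007, -0.644, 0.0, 0.28, -1], [0.007, -0.644, 0.0, 0.28, -1], [0.007, -0.644, 0.0, 0.28, -1], [0.007, -0.644, 0.0, 0.28, -1], [0.007, -0.644, 0.0, 0.28, -1]]
  ]
}}

```text
time_s: 23.78
ee_pos: [0.4738, -0.3125, 0.1591]
orientation: [0.069, 0.998, 0.0, 0.0]
ft_force: [-0.4, -0.8, -1.9]
finger_gap: 0.0197
```

```bash
python3 avg.py 5
python3 - <<'E'
from h import *
s=manip.state();T=R.from_quat(s["orientation"])
print(T.inv().apply(np.array([.47254,-.31343,.0549])-s["ee_pos"])/.5)
E
python3 snap.py w9
```

```text
t 24.03 pos mm [ 473.53 -313.2   159.22] sd [0.09 0.26 0.03] F [ 0.13 -0.17 -3.15] sd [0.37 0.6  0.31] rpy [1.7999e+02 1.0000e-02 1.7198e+02] gap 19.31
[ 1.82272625e-03 -2.34914426e-05  2.08684831e-01]
24.0333 [ 0.4734 -0.3135  0.1592] rpy [-1.8000e+02  2.0000e-02  1.7195e+02] F [ 0.29  0.54 -3.09] gap 0.01930589153303449 j [ 0.1   0.45  0.64  1.59 -0.28  1.2   2.22]
```

View pics/w9.png

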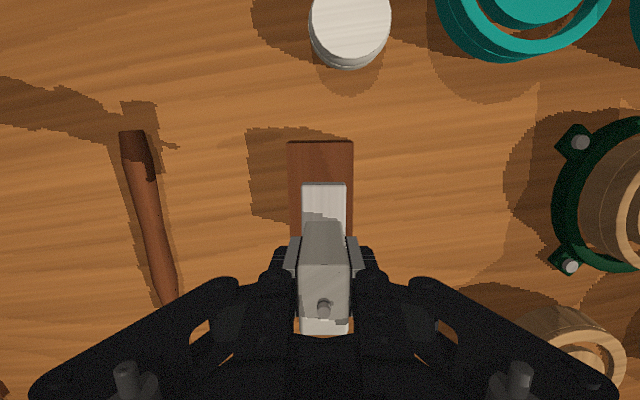

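Emit:
{"op": "move_arm", "data": {
  "increments": [
    [[0.002, 0, 0.05, 0, -1], [0.002, 0, 0.1, 0, -1], [0.002, 0, 0.14, 0, -1], [0.002, 0, 0.165, 0, -1], [0.002, 0, 0.18, 0, -1], [0.002, 0, 0.195, 0, -1], [0.002, 0, 0.195, 0, -1], [0.002, 0, 0.195, 0, -1], [0.002, 0, 0.195, 0, -1]]
  ]
}}

```text
time_s: 24.83
ee_pos: [0.4731, -0.3142, 0.0626]
orientation: [0.07, 0.998, -0.001, 0.001]
ft_force: [0.3, -0.0, -3.4]
finger_gap: 0.0192
```

```bash
python3 avg.py 4
```

```text
t 25.03 pos mm [ 473.01 -314.03   62.6 ] sd [0.12 0.13 0.14] F [ 0.21 -0.21 -2.62] sd [0.55 0.34 0.44] rpy [-1.7996e+02  1.1000e-01  1.7194e+02] gap 19.12
```

Emit:
{"op": "move_arm", "data": {
  "increments": [
    [[0.0005, 0.0008, 0.006, 0, -1], [0.0005, 0.0008, 0.012, 0, -1], [0.0005, 0.0008, 0.0148, 0, -1], [0.0005, 0.0008, 0.0148, 0, -1], [0.0005, 0.0008, 0.0148, 0, -1], [0.0005, 0.0008, 0.0148, 0, -1]]
  ]
}}

```text
time_s: 25.53
ee_pos: [0.4722, -0.313, 0.0549]
orientation: [0.07, 0.998, 0.0, 0.0]
ft_force: [-2.9, 1.4, 5.6]
finger_gap: 0.0191
```

```bash
python3 avg.py 4
```

```text
t 25.73 pos mm [ 472.21 -313.03   54.88] sd [0.02 0.02 0.01] F [-2.    1.55  5.98] sd [0.37 0.55 0.32] rpy [1.7998e+02 2.0000e-02 1.7194e+02] gap 19.34
```

Emit:
{"op": "move_arm", "data": {
  "increments": [
    [[0, 0, -0.0004, 0, -1], [0, 0, -0.0004, 0, -0.4], [0, 0, -0.0004, 0, -0.2], [0, 0, -0.0004, 0, 0.1], [0, 0, -0.0004, 0, 0.3], [0, 0, -0.0004, 0, 0.3], [0, 0, -0.0004, 0, 0.3], [0, 0, -0.0004, 0, 0.3], [0, 0, -0.05, 0, 0.3], [0, 0, -0.12, 0, 0.3], [0, 0, -0.2, 0, 0.3], [0, 0, -0.25, 0, 0.3], [0, 0, -0.25, 0, 0.3], [0, 0, -0.25, 0, 0.3]]
  ]
}}

```text
time_s: 26.9
ee_pos: [0.4732, -0.314, 0.1812]
orientation: [0.07, 0.998, -0.001, 0.002]
ft_force: [-0.7, 0.6, 0.1]
finger_gap: 0.0556
```

```bash
python3 snap.py w10
python3 - <<'E'
from h import *
im=cv2.imread("pics/w10.png"); crop(im,200,100,440,330,3,"w10g.png")
E
```

```text
26.9 [ 0.4732 -0.314   0.1812] rpy [-179.91    0.24  171.93] F [-0.65  0.61  0.07] gap 0.05562236661512599 j [ 0.09  0.42  0.65  1.57 -0.27  1.24  2.21]
```

View pics/w10g.png

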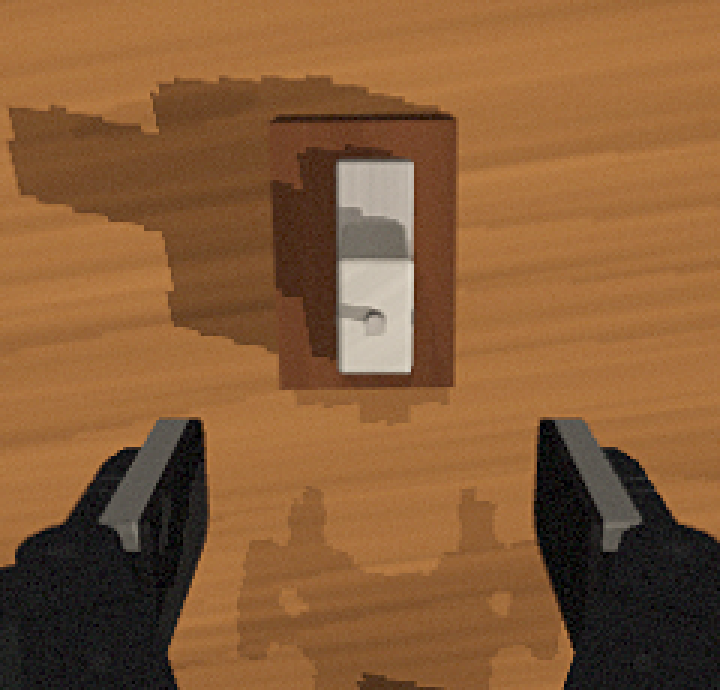

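The gauge stands on its holder as before: block at crop (375,315), bar parallel to the holder. Next I go to the depth stop.

Emit:
{"op": "move_arm", "data": {
  "increments": [
    [[0.09, 0.6, -0.1, 0.2, 0.3], [0.09, 0.6, -0.1, 0.2, 0.3], [0.09, 0.6, -0.1, 0.2, 0.3], [0.09, 0.6, -0.1, 0.2, 0.3], [0.09, 0.6, -0.1, 0.2, 0.3], [0.09, 0.6, -0.1, 0.2, 0.3], [0.09, 0.6, -0.1, 0.2, 0.3], [0.09, 0.6, -0.1, 0.2, 0.3], [0.09, 0.6, -0.1, 0.2, 0.3]]
  ]
}}

```text
time_s: 27.7
ee_pos: [0.4688, -0.0028, 0.2278]
orientation: [0.114, 0.993, 0.001, -0.002]
ft_force: [-0.2, -0.4, -0.7]
finger_gap: 0.0556
```

Emit:
{"op": "move_arm", "data": {
  "increments": [
    [[0.13, 0.52, 0, 0, 0.3], [0.13, 0.52, 0, 0, 0.3], [0.13, 0.52, 0, 0, 0.3], [0.13, 0.52, 0, 0, 0.3], [0.13, 0.52, 0, 0, 0.3], [0.13, 0.52, 0, 0, 0.3], [0.13, 0.52, 0, 0, 0.3], [0.13, 0.52, 0, 0, 0.3], [0.13, 0.52, 0, 0, 0.3], [0.13, 0.52, 0, 0, 0.3]]
  ]
}}

```text
time_s: 28.53
ee_pos: [0.4689, 0.2553, 0.2279]
orientation: [0.122, 0.993, -0.002, -0.001]
ft_force: [-0.2, -0.9, 0.1]
finger_gap: 0.0552
```

```bash
python3 avg.py 4; python3 snap.py w11
```

```text
t 28.73 pos mm [469.13 255.58 228.83] sd [0.04 0.41 0.31] F [ 0.08  0.17 -0.01] sd [0.37 0.17 0.56] rpy [-179.91   -0.    165.97] gap 55.75
28.7333 [0.4691 0.2562 0.2292] rpy [-1.7997e+02  1.0000e-02  1.6600e+02] F [ 0.35  0.27 -0.45] gap 0.05574582573872964 j [-0.82  0.29  0.38  1.57 -0.11  1.31  0.89]
```

View pics/w11.png

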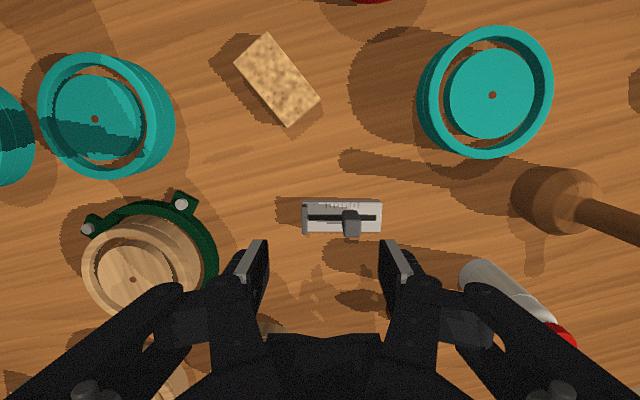

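Run:
```python
from h import *
im=cv2.imread("pics/w11.png"); crop(im,290,185,395,250,7,"w11g.png")
```

```text
(no output)
```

View pics/w11g.png

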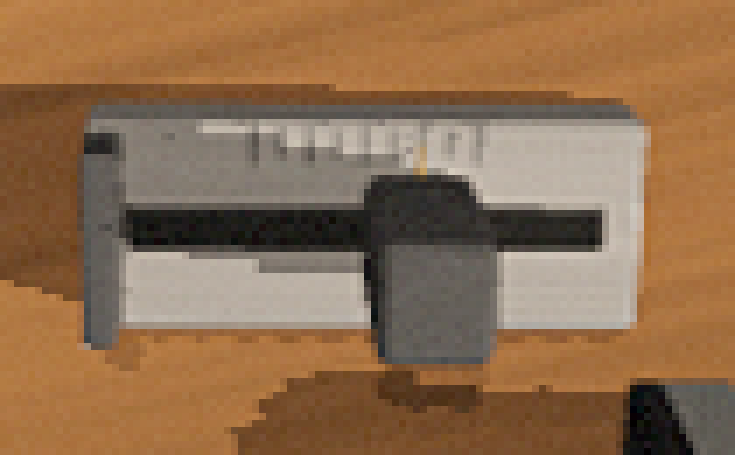

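Emit:
{"op": "move_arm", "data": {
  "increments": [
    [[-0.03, 0.006, 0.08, 0, 0.3], [-0.056, 0.012, 0.16, 0, 0.3], [-0.056, 0.012, 0.2, 0, 0.3], [-0.056, 0.012, 0.2, 0, 0.3], [-0.056, 0.012, 0.2, 0, 0.3], [-0.056, 0.012, 0.2, 0, 0.3]]
  ]
}}

```text
time_s: 29.28
ee_pos: [0.4983, 0.2578, 0.1311]
orientation: [0.12, 0.993, 0.001, 0.001]
ft_force: [-0.2, 0.7, 0.8]
finger_gap: 0.0556
```

```bash
python3 avg.py 4; python3 snap.py w12
python3 - <<'E'
from h import *
im=cv2.imread("pics/w12.png"); crop(im,250,160,410,280,5,"w12g.png")
E
```

```text
t 29.48 pos mm [498.49 258.23 131.64] sd [0.17 0.06 0.19] F [-0.48 -0.34  0.22] sd [0.4  0.59 0.43] rpy [179.8    0.18 166.22] gap 55.26
29.4833 [0.4982 0.2582 0.1313] rpy [1.7983e+02 1.5000e-01 1.6623e+02] F [ 0.18 -1.16 -0.01] gap 0.055257428105361925 j [-0.78  0.42  0.36  1.65 -0.16  1.1   0.96]
```

View pics/w12g.png

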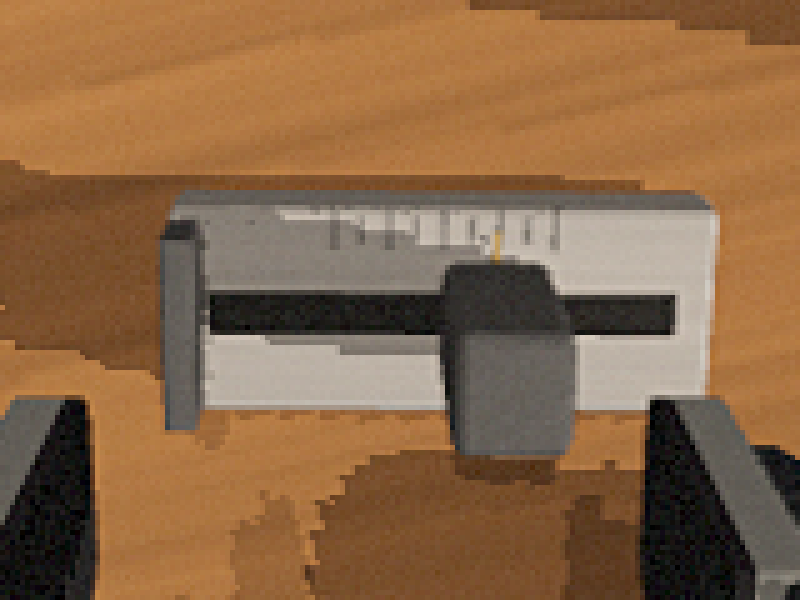

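```bash
cat > stop.py <<'E'
from fit import *
def w(x,y): return (250+x/5-.5,160+y/5-.5)
c,s=pickle.load(open("w12.pkl","rb")); T=R.from_quat(s["orientation"])
g=lambda p,z: plane(c,w(*p),z)
m0,m40,idx=g((335,228),.014),g((555,228),.014),g((497,245),.014)
u=(m40-m0); L=np.linalg.norm(u); u/=L
print("ruler len",L*1000,"deg",np.degrees(np.arctan2(u[1],u[0])),"index",(idx-m0)@u*1000)
B=np.array([g(p,.0545) for p in [(457,335),(575,335),(573,454),(463,454)]])
print("block top",B.mean(0).round(4),[round(np.linalg.norm(B[i]-B[(i+1)%4])*1000,1) for i in range(4)],"setting",(B.mean(0)-m0)@u*1000)
print("end face",(g((205,320),.014)-m0)@u*1000)
# rail corners
Rr=np.array([g(p,.014) for p in [(718,212),(708,408),(203,408)]]); print("rail w",np.linalg.norm(Rr[0]-Rr[1])*1000)
e=np.array(s["ee_pos"]); print("block in tool",(T.inv().apply(B.mean(0)-e)*1000).round(2),"u in tool",T.inv().apply(u).round(3))
c1,_=pickle.load(open("w11.pkl","rb")); 
w1=lambda x,y:(290+x/7-.5,185+y/7-.5)
for a,b in (((378,245),(457,335)),((495,245),(575,335)),((487,362),(573,454)),((383,362),(463,454))): print(tri(ray(c1,w1(*a)),ray(c,w(*b))))
E
python3 stop.py
```

```text
ruler len 39.69913773824367 deg 76.2228229731626 index 29.29824246708542
block top [0.5282 0.2755 0.0545] [np.float64(18.4), np.float64(20.2), np.float64(17.5), np.float64(20.2)] setting 29.253504160862416
end face -23.94128524479297
rail w 38.21439442189905
block in tool [-24.79  23.76  76.96] u in tool [-0.     1.     0.003]
(array([0.52128444, 0.26813136, 0.040821  ]), np.float64(0.00028351327658223286))
(array([0.52384884, 0.28678014, 0.04631132]), np.float64(0.0002496568679838935))
(array([0.53815998, 0.28134623, 0.05895682]), np.float64(0.0011763529534071747))
(array([0.53795775, 0.26465093, 0.05026365]), np.float64(0.000509547369854294))
```

Emit:
{"op": "move_arm", "data": {
  "increments": [
    [[-0.05, 0.048, 0.02, 0, 0.3], [-0.05, 0.048, 0.06, 0, 0.3], [-0.05, 0.048, 0.1, 0, 0.3], [-0.05, 0.048, 0.12, 0, 0.3], [-0.05, 0.048, 0.12, 0, 0.3], [-0.05, 0.048, 0.12, 0, 0.3]]
  ]
}}

```text
time_s: 30.03
ee_pos: [0.527, 0.2747, 0.0694]
orientation: [0.12, 0.993, -0.0, -0.0]
ft_force: [0.2, 0.3, 0.1]
finger_gap: 0.0552
```

```bash
python3 avg.py 4; python3 snap.py w13
python3 - <<'E'
from h import *
im=cv2.imread("pics/w13.png"); crop(im,220,190,440,340,3.6,"w13g.png")
E
```

```text
t 30.23 pos mm [528.1  275.19  70.76] sd [0.19 0.09 0.24] F [ 0.03 -0.45  0.45] sd [0.51 0.43 0.27] rpy [1.7989e+02 1.2000e-01 1.6621e+02] gap 55.55
30.2333 [0.5282 0.2752 0.0709] rpy [1.7987e+02 1.3000e-01 1.6620e+02] F [-0.8  -0.38  0.62] gap 0.05554828122500366 j [-0.75  0.55  0.34  1.61 -0.21  1.02  0.99]
```

View pics/w13g.png

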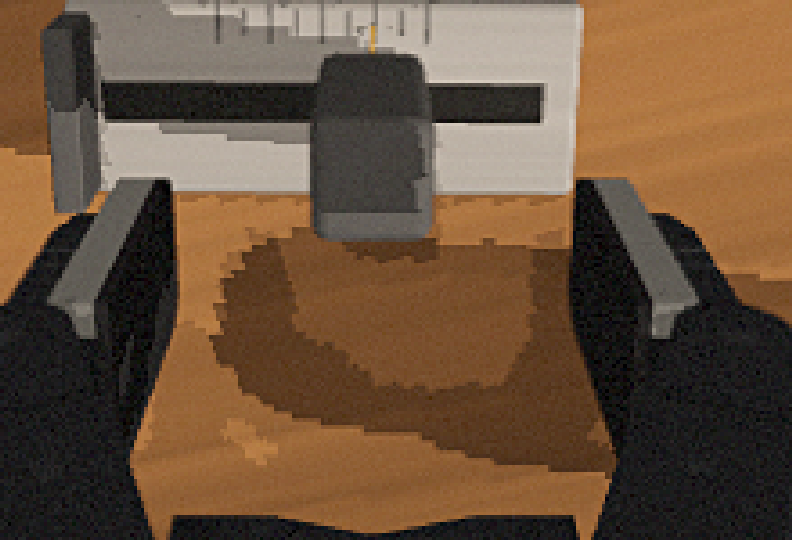

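Emit:
{"op": "move_arm", "data": {
  "increments": [
    [[0, 0.0, 0.04, 0, 0.3], [0, 0, 0.065, 0, 0.3], [0, 0, 0.074, 0, 0.3], [0, 0, 0.074, 0, 0.3], [0, 0, 0.074, 0, 0.3], [0, 0, 0.074, 0, 0]]
  ],
  "force": 20
}}

```text
time_s: 30.78
ee_pos: [0.5278, 0.275, 0.0329]
orientation: [0.12, 0.993, 0.0, 0.001]
ft_force: [0.9, 0.3, -0.4]
finger_gap: 0.0448
```

```bash
python3 avg.py 2; python3 snap.py w14
python3 - <<'E'
from h import *
im=cv2.imread("pics/w14.png"); crop(im,220,150,440,340,3.2,"w14g.png")
E
```

```text
t 30.88 pos mm [527.86 275.06  33.04] sd [0.   0.   0.01] F [ 0.6  -0.08  0.09] sd [0.16 0.09 0.35] rpy [1.7994e+02 7.0000e-02 1.6620e+02] gap 42.64
30.8833 [0.5279 0.2751 0.0331] rpy [1.7993e+02 7.0000e-02 1.6620e+02] F [ 0.44 -0.18 -0.26] gap 0.042635448569245435 j [-0.74  0.59  0.33  1.64 -0.23  0.94  1.  ]
```

View pics/w14g.png

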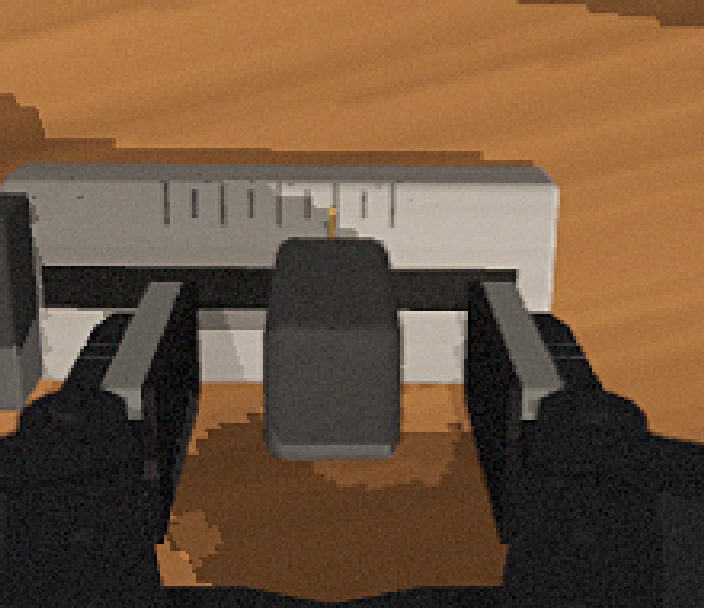

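Emit:
{"op": "move_arm", "data": {
  "increments": [
    [[0, 0, 0, 0, -0.3], [0, 0, 0, 0, -0.45], [0, 0, 0, 0, -0.6], [0, 0, 0, 0, -0.7], [0, 0, 0, 0, -0.7], [0, 0, 0, 0, -0.7], [0, 0, 0, 0, -0.7]]
  ],
  "force": 20
}}

```text
time_s: 31.52
ee_pos: [0.5274, 0.2749, 0.0326]
orientation: [0.12, 0.993, 0.0, 0.0]
ft_force: [-0.4, 0.6, 3.0]
finger_gap: 0.0194
```

```bash
cat > idx.py <<'E'
import sys
from h import *
n=sys.argv[1]; im=cv2.imread(f"pics/{n}.png"); crop(im,240,185,400,290,5,n+"g.png")
hsv=cv2.cvtColor(im,cv2.COLOR_BGR2HSV)
E
python3 avg.py 4; python3 snap.py w15; python3 idx.py w15
```

```text
t 31.72 pos mm [527.36 274.93  32.59] sd [0.02 0.02 0.01] F [-0.68 -0.2   3.97] sd [0.19 0.11 0.35] rpy [1.7997e+02 2.0000e-02 1.6620e+02] gap 19.73
31.7167 [0.5274 0.2749 0.0326] rpy [1.7997e+02 2.0000e-02 1.6621e+02] F [-0.8  -0.23  4.42] gap 0.01973483099530769 j [-0.74  0.59  0.33  1.64 -0.23  0.94  1.  ]
```

View pics/w15g.png

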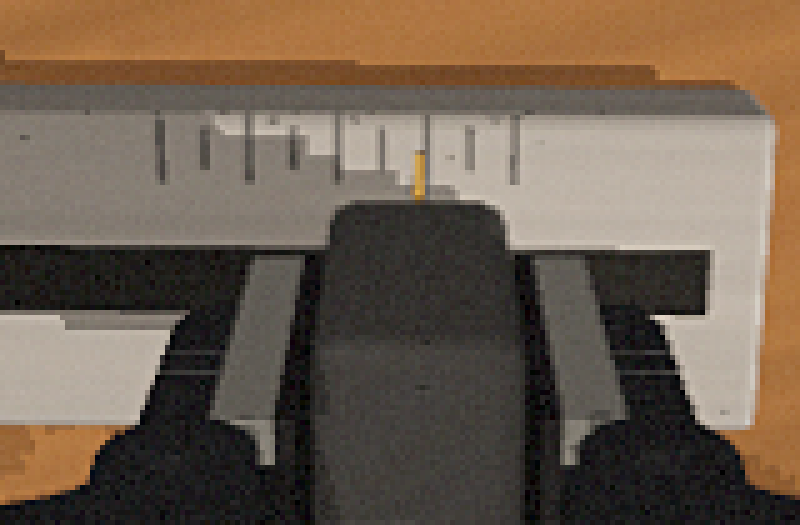

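Emit:
{"op": "move_arm", "data": {
  "increments": [
    [[0, -0.008, 0, 0, -0.7], [0, -0.016, 0, 0, -0.7], [0, -0.0223, 0, 0, -0.7], [0, -0.0223, 0, 0, -0.7], [0, -0.0223, 0, 0, -0.7], [0, -0.0223, 0, 0, -0.7], [0, -0.0223, 0, 0, -0.7], [0, -0.0223, 0, 0, -0.7]]
  ]
}}

```text
time_s: 32.43
ee_pos: [0.5244, 0.2632, 0.0326]
orientation: [0.12, 0.993, -0.0, -0.0]
ft_force: [-1.0, -0.4, 6.9]
finger_gap: 0.0196
```

```bash
python3 avg.py 4; python3 snap.py w16; python3 idx.py w16
```

```text
t 32.63 pos mm [524.39 263.22  32.57] sd [0.   0.01 0.01] F [-1.41  0.35  5.61] sd [0.21 0.54 0.45] rpy [-1.7997e+02 -1.0000e-02  1.6618e+02] gap 19.4
32.6333 [0.5244 0.2632 0.0326] rpy [-1.7997e+02 -1.0000e-02  1.6618e+02] F [-1.62 -0.24  5.19] gap 0.01940436749370764 j [-0.73  0.58  0.33  1.66 -0.22  0.94  1.02]
```

View pics/w16g.png

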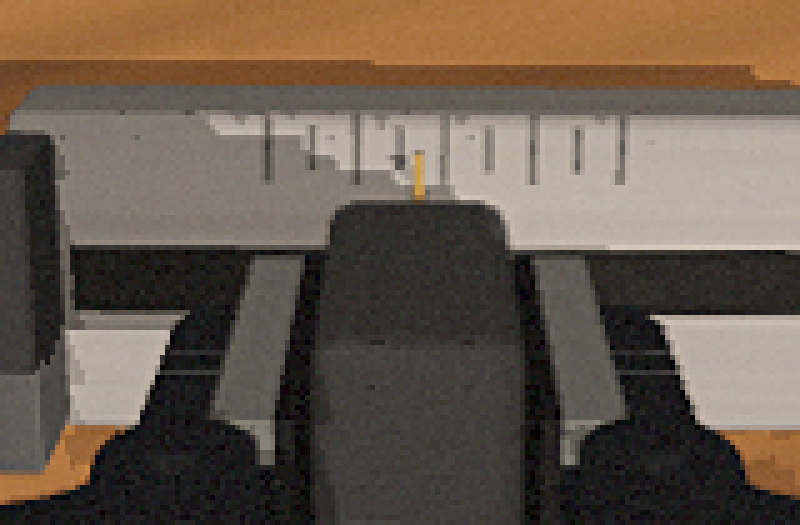

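```bash
cat > sub.py <<'E'
import sys
from fit import *
n=sys.argv[1]; im=cv2.imread(f"pics/{n}.png").astype(float)
r=im[210:220].mean(0)  # rows within marks
g=r.mean(1); print("gray",g[285:372].round(0).astype(int).tolist())
y=(im[216:224,:,2]-im[216:224,:,0]); y=np.clip(y.mean(0)-40,0,None); xs=np.arange(310,340); print("idx px",(y[xs]*xs).sum()/y[xs].sum(), y[318:330].round())
bg=cv2.medianBlur(g.astype(np.uint8).reshape(1,-1),5).ravel().astype(float)
E
python3 sub.py w16
```

```text
gray [133, 135, 133, 133, 134, 134, 138, 123, 74, 114, 138, 135, 134, 133, 132, 142, 136, 99, 147, 158, 152, 152, 165, 173, 173, 149, 103, 160, 174, 171, 168, 167, 172, 163, 124, 117, 171, 170, 156, 165, 177, 177, 170, 125, 132, 180, 175, 174, 173, 171, 178, 166, 125, 141, 180, 175, 174, 174, 175, 178, 163, 107, 146, 180, 174, 174, 174, 174, 178, 159, 106, 153, 178, 175, 174, 174, 174, 178, 152, 104, 160, 178, 174, 173, 172, 172, 173]
idx px 323.31065353625786 [ 0.  0.  0.  0.  4. 89. 47.  0.  0.  0.  0.  0.]
```

Emit:
{"op": "move_arm", "data": {
  "increments": [
    [[0, 0.002, 0, 0, -0.7], [0, 0.002, 0, 0, -0.7], [0, 0.002, 0, 0, -0.7], [0, 0.002, 0, 0, -0.7], [0, 0.002, 0, 0, -0.7], [0, 0.002, 0, 0, -0.7]]
  ]
}}

```text
time_s: 33.18
ee_pos: [0.5245, 0.2636, 0.0326]
orientation: [0.12, 0.993, -0.001, -0.0]
ft_force: [-1.2, -0.8, 6.8]
finger_gap: 0.0196
```

```bash
python3 avg.py 4; python3 snap.py w17; python3 sub.py w17
```

```text
t 33.38 pos mm [524.5  263.59  32.55] sd [0.02 0.03 0.02] F [-1.57 -0.34  7.09] sd [0.43 0.63 0.34] rpy [-1.7992e+02 -3.0000e-02  1.6616e+02] gap 19.5
33.3833 [0.5245 0.2636 0.0326] rpy [-1.7992e+02 -3.0000e-02  1.6616e+02] F [-1.67 -0.92  6.59] gap 0.01949697999890875 j [-0.73  0.58  0.33  1.66 -0.22  0.94  1.02]
gray [123, 123, 124, 131, 135, 136, 128, 88, 101, 139, 135, 133, 133, 134, 136, 126, 84, 110, 138, 132, 141, 163, 173, 174, 158, 107, 149, 175, 172, 170, 172, 168, 146, 117, 103, 148, 166, 175, 157, 164, 176, 179, 157, 109, 167, 177, 175, 173, 171, 176, 173, 138, 124, 176, 176, 174, 174, 175, 177, 170, 124, 127, 181, 176, 173, 174, 175, 177, 167, 124, 137, 180, 175, 174, 173, 175, 178, 160, 103, 143, 180, 175, 174, 172, 171, 172, 174]
idx px 323.32323232323233 [ 0.  0.  0.  0.  2. 88. 46.  0.  0.  0.  0.  0.]
```

Emit:
{"op": "move_arm", "data": {
  "increments": [
    [[0, 0.002, 0, 0, -0.7], [0, 0.002, 0, 0, -0.7], [0, 0.002, 0, 0, -0.7], [0, 0.002, 0, 0, -0.7], [0, 0.002, 0, 0, -0.7], [0, 0.002, 0, 0, -0.7]]
  ]
}}

```text
time_s: 33.93
ee_pos: [0.5247, 0.2644, 0.0325]
orientation: [0.12, 0.993, -0.001, -0.0]
ft_force: [-1.8, -0.4, 6.5]
finger_gap: 0.0197
```

```bash
python3 avg.py 4; python3 snap.py w18; python3 sub.py w18
```

```text
t 34.13 pos mm [524.7  264.42  32.55] sd [0.01 0.02 0.01] F [-1.47 -0.56  6.76] sd [0.57 0.27 0.22] rpy [-1.7991e+02 -3.0000e-02  1.6616e+02] gap 19.57
34.1333 [0.5247 0.2644 0.0325] rpy [-1.7991e+02 -3.0000e-02  1.6616e+02] F [-1.12 -0.44  6.57] gap 0.01957433856821241 j [-0.73  0.58  0.33  1.66 -0.22  0.94  1.01]
gray [122, 127, 135, 134, 137, 115, 79, 125, 136, 134, 133, 134, 135, 133, 106, 90, 130, 135, 137, 150, 156, 157, 153, 118, 108, 167, 173, 171, 171, 170, 158, 134, 97, 106, 145, 165, 172, 167, 156, 164, 163, 120, 138, 181, 175, 173, 175, 175, 178, 161, 111, 153, 178, 176, 174, 174, 175, 178, 160, 107, 156, 180, 174, 174, 174, 174, 178, 157, 110, 163, 177, 175, 174, 174, 176, 175, 139, 112, 169, 176, 174, 172, 171, 172, 173, 174, 174]
idx px 323.36242208370436 [ 0.  0.  0.  0.  2. 86. 52.  0.  0.  0.  0.  0.]
```

Emit:
{"op": "move_arm", "data": {
  "increments": [
    [[0, -0.0007, 0, 0, -0.7], [0, -0.0007, 0, 0, -0.7], [0, -0.0007, 0, 0, -0.7], [0, -0.0007, 0, 0, -0.7], [0, -0.0007, 0, 0, -0.7]]
  ]
}}

```text
time_s: 34.6
ee_pos: [0.5247, 0.2644, 0.0326]
orientation: [0.12, 0.993, -0.001, -0.0]
ft_force: [-1.3, 0.7, 6.0]
finger_gap: 0.0194
```

```bash
python3 avg.py 4; python3 snap.py w19; python3 sub.py w19
```

```text
t 34.8 pos mm [524.7  264.41  32.55] sd [0.02 0.02 0.  ] F [-1.5  -0.16  6.58] sd [0.32 0.25 0.52] rpy [-1.7994e+02 -2.0000e-02  1.6617e+02] gap 19.45
34.8 [0.5247 0.2644 0.0326] rpy [-1.7994e+02 -2.0000e-02  1.6617e+02] F [-0.94 -0.4   6.2 ] gap 0.019449737307524455 j [-0.73  0.58  0.33  1.66 -0.22  0.94  1.01]
gray [122, 128, 134, 135, 137, 118, 76, 124, 137, 134, 134, 134, 134, 133, 108, 89, 128, 136, 138, 149, 156, 157, 153, 117, 106, 168, 174, 170, 171, 169, 159, 135, 95, 105, 146, 164, 172, 167, 156, 164, 162, 120, 139, 181, 175, 174, 174, 174, 177, 163, 116, 151, 178, 175, 174, 175, 175, 179, 158, 106, 155, 178, 175, 174, 174, 175, 178, 156, 110, 162, 178, 174, 174, 174, 176, 175, 140, 112, 168, 177, 175, 172, 171, 172, 174, 174, 173]
idx px 323.3563829787234 [ 0.  0.  0.  0.  1. 88. 51.  0.  0.  0.  0.  0.]
```

Emit:
{"op": "move_arm", "data": {
  "increments": [
    [[0, -0.0006, 0, 0, -0.7], [0, -0.0006, 0, 0, -0.7], [0, -0.0006, 0, 0, -0.7], [0, -0.0006, 0, 0, -0.7], [0, -0.0006, 0, 0, -0.7]]
  ]
}}

```text
time_s: 35.27
ee_pos: [0.5247, 0.2644, 0.0326]
orientation: [0.12, 0.993, -0.0, -0.0]
ft_force: [-1.4, -0.0, 6.0]
finger_gap: 0.0194
```

```bash
python3 avg.py 4
```

```text
t 35.47 pos mm [524.7  264.39  32.55] sd [0.02 0.02 0.01] F [-1.55  0.    6.38] sd [0.42 0.22 0.53] rpy [-1.7996e+02 -1.0000e-02  1.6618e+02] gap 19.06
```

Emit:
{"op": "move_arm", "data": {
  "increments": [
    [[0, -0.0006, -0.0008, 0, -0.7], [0, -0.0006, -0.0008, 0, -0.7], [0, -0.0006, -0.0008, 0, -0.7], [0, -0.0006, -0.0008, 0, -0.7], [0, -0.0006, -0.0008, 0, -0.7]]
  ]
}}

```text
time_s: 35.88
ee_pos: [0.5247, 0.2644, 0.0326]
orientation: [0.12, 0.993, -0.0, -0.0]
ft_force: [0.2, -1.7, 4.4]
finger_gap: 0.0195
```

```bash
python3 avg.py 4
```

```text
t 36.08 pos mm [524.69 264.42  32.56] sd [0.01 0.01 0.01] F [-0.96 -0.3   5.02] sd [0.47 0.43 0.09] rpy [-1.7996e+02 -1.0000e-02  1.6619e+02] gap 19.28
```

Emit:
{"op": "move_arm", "data": {
  "increments": [
    [[0, -0.0006, -0.0016, 0, -0.7], [0, -0.0006, -0.0016, 0, -0.7], [0, -0.0006, -0.0016, 0, -0.7], [0, -0.0006, -0.0016, 0, -0.7], [0, -0.0006, -0.0016, 0, -0.7]]
  ]
}}

```text
time_s: 36.5
ee_pos: [0.5247, 0.2644, 0.0327]
orientation: [0.12, 0.993, -0.0, -0.0]
ft_force: [1.9, -0.0, -4.7]
finger_gap: 0.0195
```

```bash
python3 avg.py 4; python3 snap.py w20; python3 sub.py w20
```

```text
t 36.7 pos mm [524.63 264.41  32.67] sd [0.01 0.02 0.02] F [ 2.88  0.41 -6.12] sd [0.37 0.38 0.75] rpy [-179.96   -0.    166.2 ] gap 19.38
36.7 [0.5246 0.2644 0.0327] rpy [-179.96    0.    166.2 ] F [ 2.69  0.63 -6.83] gap 0.019380250294685392 j [-0.73  0.58  0.33  1.66 -0.22  0.94  1.01]
gray [122, 129, 135, 134, 138, 121, 74, 121, 137, 133, 134, 134, 134, 135, 114, 83, 126, 135, 134, 147, 166, 173, 169, 131, 122, 177, 172, 170, 170, 168, 163, 138, 102, 95, 146, 164, 172, 167, 156, 164, 162, 120, 139, 179, 175, 175, 173, 175, 177, 164, 116, 146, 180, 175, 174, 174, 174, 178, 159, 105, 154, 179, 175, 173, 174, 174, 178, 158, 110, 160, 177, 175, 174, 174, 175, 175, 139, 110, 168, 177, 174, 173, 170, 172, 174, 173, 174]
idx px 323.36291038154394 [ 0.  0.  0.  0.  1. 88. 52.  0.  0.  0.  0.  0.]
```

Emit:
{"op": "move_arm", "data": {
  "increments": [
    [[0, -0.0008, 0.0008, 0, -0.7], [0, -0.0008, 0.0008, 0, -0.7], [0, -0.0008, 0.0008, 0, -0.7], [0, -0.0008, 0.0008, 0, -0.7], [0, -0.0008, 0.0008, 0, -0.7]]
  ]
}}

```text
time_s: 37.17
ee_pos: [0.5246, 0.2641, 0.0327]
orientation: [0.12, 0.993, -0.0, 0.0]
ft_force: [3.9, 1.5, -9.2]
finger_gap: 0.0193
```

```bash
python3 avg.py 4; python3 snap.py w21; python3 sub.py w21
```

```text
t 37.37 pos mm [524.55 264.08  32.72] sd [0.01 0.02 0.01] F [ 3.69  0.44 -9.53] sd [0.32 0.19 0.27] rpy [-179.98   -0.    166.2 ] gap 19.85
37.3667 [0.5245 0.2641 0.0327] rpy [-179.98   -0.    166.2 ] F [ 3.48  0.27 -9.25] gap 0.01984787109406351 j [-0.73  0.58  0.33  1.66 -0.22  0.94  1.02]
gray [123, 124, 131, 136, 136, 131, 94, 92, 140, 135, 134, 132, 135, 135, 128, 93, 107, 138, 133, 138, 159, 173, 174, 163, 113, 134, 177, 172, 171, 172, 169, 151, 120, 104, 148, 175, 174, 173, 157, 166, 180, 159, 109, 160, 179, 175, 174, 175, 175, 177, 158, 115, 168, 176, 174, 174, 175, 176, 173, 138, 118, 174, 176, 175, 172, 171, 177, 169, 127, 133, 178, 175, 173, 173, 171, 177, 166, 111, 136, 180, 175, 174, 173, 171, 173, 174, 173]
idx px 323.3471307619944 [ 0.  0.  0.  0.  0. 87. 46.  0.  0.  0.  0.  0.]
```

Emit:
{"op": "move_arm", "data": {
  "increments": [
    [[0, 0, 0, 0, -0.3], [0, 0, 0, 0, -0.1], [0, 0, 0, 0, 0.1], [0, 0, 0, 0, 0.1], [0, 0, 0, 0, 0.1], [0, 0, 0, 0, 0.1]]
  ]
}}

```text
time_s: 37.92
ee_pos: [0.5246, 0.2645, 0.0334]
orientation: [0.12, 0.993, 0.0, 0.0]
ft_force: [-0.3, 0.2, 1.1]
finger_gap: 0.0472
```

```bash
python3 avg.py 3; python3 snap.py w22; python3 idx.py w22
```

```text
t 38.07 pos mm [524.54 264.37  33.18] sd [0.02 0.04 0.06] F [0.16 0.24 0.1 ] sd [0.33 0.08 0.34] rpy [179.99  -0.   166.21] gap 46.95
38.0667 [0.5245 0.2643 0.0331] rpy [180.    -0.   166.21] F [0.39 0.14 0.35] gap 0.046947240525769006 j [-0.73  0.58  0.33  1.66 -0.22  0.94  1.02]
```

View pics/w22g.png

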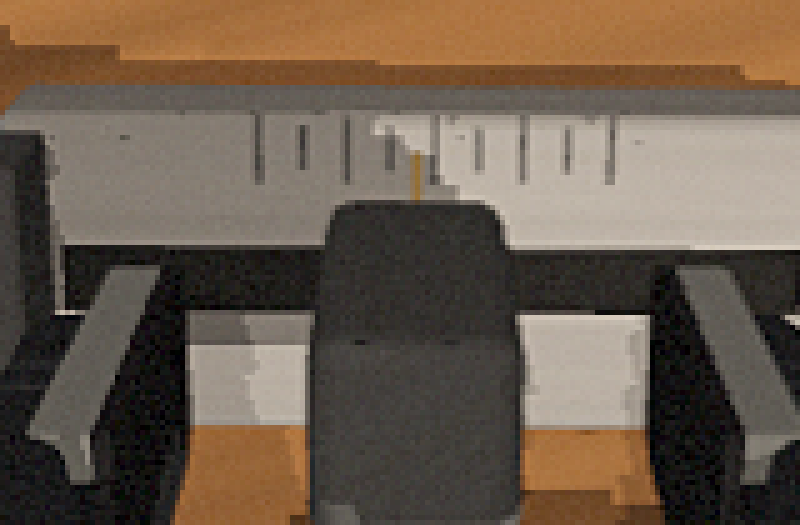

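Emit:
{"op": "move_arm", "data": {
  "increments": [
    [[0, 0, -0.05, 0, 0.1], [0, 0, -0.12, 0, 0.1], [0, 0, -0.2, 0, 0.1], [0.06, 0, -0.28, 0, 0.1], [0.1, 0, -0.36, 0, 0.1], [0.1, 0, -0.4, 0, 0.1], [0.1, 0, -0.4, 0, 0.1], [0.1, 0, -0.4, 0, 0.1], [0.1, 0, -0.4, 0, 0.1], [0.1, 0, -0.4, 0, 0.1]]
  ]
}}

```text
time_s: 38.95
ee_pos: [0.4754, 0.2753, 0.2312]
orientation: [0.12, 0.993, -0.001, -0.001]
ft_force: [0.2, -0.2, 0.2]
finger_gap: 0.0471
```

```bash
python3 snap.py w23; python3 snap.py t23 top
python3 - <<'E'
from h import *
a=cv2.imread("pics/w23.png")[170:270,260:420]; b=cv2.imread("pics/t23.png")
cv2.imwrite("pics/c23.png",np.vstack([cv2.resize(a,(640,400),interpolation=0)[:200+200],b])[:, :] if 0 else cv2.resize(a,(800,500),interpolation=0))
E
```

```text
38.95 [0.4754 0.2753 0.2312] rpy [-1.7984e+02 -1.3000e-01  1.6616e+02] F [ 0.24 -0.24  0.19] gap 0.047060484667112656 j [-0.84  0.32  0.38  1.52 -0.12  1.33  0.88]
39.0 [0.4754 0.2753 0.231 ] rpy [-1.7982e+02 -1.4000e-01  1.6616e+02] F [0.33 0.31 0.51] gap 0.04728661186403656 j [-0.84  0.32  0.38  1.52 -0.12  1.33  0.88]
```

View pics/c23.png

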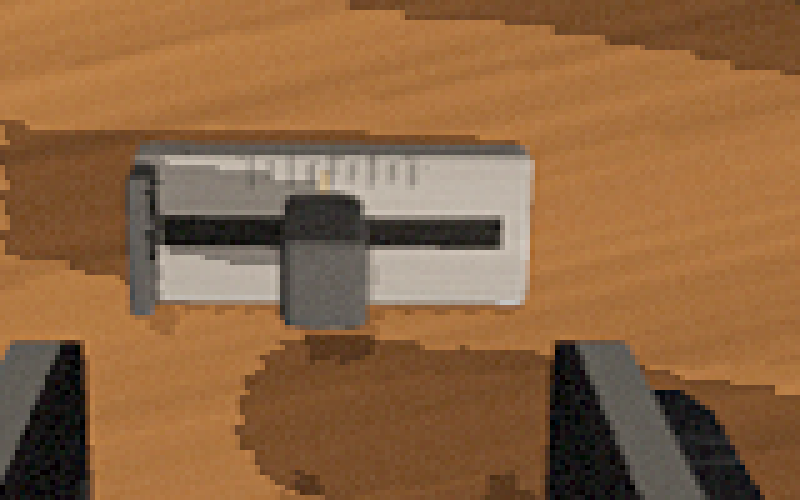

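View pics/t23.png

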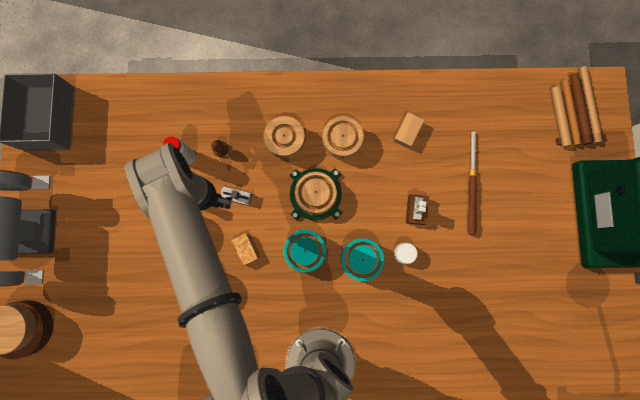

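```bash
python3 snap.py s23 side
```

```text
39.05 [0.4755 0.2754 0.2311] rpy [-1.7983e+02 -1.3000e-01  1.6616e+02] F [-0.29  0.37 -0.07] gap 0.04668122102606835 j [-0.84  0.32  0.38  1.52 -0.12  1.33  0.88]
```

View pics/s23.png

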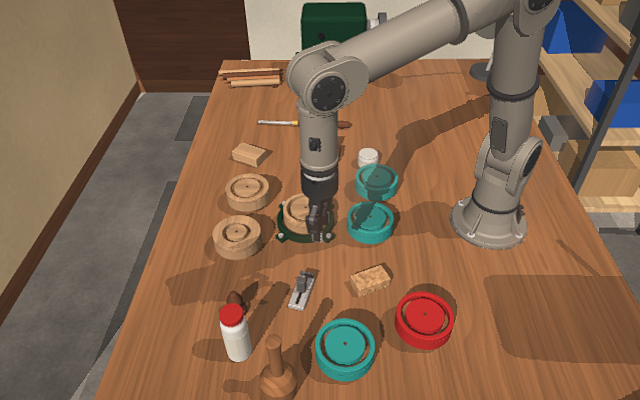

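All bystanders are where they were: glue at (233,330), mallet at (277,370), cork at (370,278). The arm is clear of everything. Handing in.

```bash
python3 -c "
from rig import job; print(job.sign_off())"
```

```text
the job is handed in; nothing more can be done
None
```

I measured the groove of the platter in the green ring at about 18.1 mm deep, stood the gauge back in its holder, and left the depth stop at about 18.0 mm. The job was handed in after about 39 s; no verdict was reported.

- **Measuring:** I pressed the probe into the groove on the robot's side of the platter. The total load was about 7.8 N, of which about 5 N was on the base, and I held it for about 2 s. The probe touched at tool height 83.8 mm and the base at 79.9 mm, so it was pushed in 3.9 mm. The camera showed the rod rising about 4.0 mm, which agrees.
- **Gauge:** It was put back at the grip height it came from (54.88 mm against 54.92 mm), so it had not slipped. The wrist view shows it flat on the holder and in line with it.
- **Depth stop:** It started at about 29.3 mm. The ruled lines and the yellow index read 18.0 mm after the jaws opened.
- **What disagreed:** The first slide overshot to about 17.1 mm, and the arm did not follow the smallest shifts. I corrected it to 18.3 mm and then to 18.0 mm. That is about 0.1 mm under the reading, and I stopped there because my measurement is no finer than that.
- **Surroundings:** The last side view shows the other things on the bench where they were, and the arm touching nothing.

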